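# Turn the rice crackers and clear the glazing station

### The arm

A 7-joint arm with a two-finger parallel gripper is mounted at the origin on the work surface. World frame = base frame: x ahead of the robot, y to its left, z up, the work surface at z = 0. Lengths are in m, angles in rad, forces in N, time in s.
With the tool pointing down it reaches from about 0.425 to 0.925 m from the base axis. Payload 6.8 kg.
Tool frame: the origin (TCP) lies on the centre line of the jaws, within the pads' length; the fingertips stand bot.finger_overhang ahead of it and the grasp point (between the pads) lies 3 mm ahead of it (bot.finger_overhang is the distance from the TCP to the fingertips, in m); z points along the fingers, y is the direction in which the jaws open and shut (so a half turn about z gives the same grasp; the last joint's range is limited). The gripper opens to 85 mm and grips with 20 to 120 N. Pads are 22 mm wide; open, the fingers measure 114 mm over their backs; the gripper's body (76 mm by 85 mm) begins 54 mm behind the grasp point. The pads swing forward as they close: fully open they stand 13 mm farther back than shut.
Start: joints at [-1.421, 0.477, 0.022, 1.555, -0.011, 1.109, -0.083], TCP at [0.172, 0.653, 0.253] pointing down, gripper open.
Joint ranges: [-2.96, 2.96], [-0.34, 2.1], [-1.41, 1.46], [0.24, 2.44], [-1.37, 4.51], [0.17, 1.92], [-2.96, 2.96]. Speed limits (rad/s): [2.39, 2.39, 3.14, 3.14, 3.14, 3.14, 3.14].

### API

Orientations are given as a unit quaternion [w, x, y, z].
In Python, from station import bot gives the robot as it stands.
- The arm moves only by the tool drive_tool, never from a script. Its argument "increments" is text: rows parted by semicolons, each of 4 numbers parted by spaces: the shift along the world's x, y, z in m, then the turn about the world's z in rad. In form: tx ty tz spin; .... A call has 1 to 12 rows; each row shifts and turns the commanded pose from where the row before left it; what a row does not reach is not made up. A row lasts 1/12 s, in which the tool goes at most 41.7 mm and 7.16 degrees, less where a joint would pass 70% of its speed; a pose out of reach is approached as far as the arm can. A call is refused whole if a number of a shift passes 0.0417 or a number of a turn 0.125, either way. A call with a gripper value outside its range is refused whole. "grip" is the opening, from 0 (shut) to 1 (fully open), set as the call begins (left out, the last holds). The fingers move at their own pace and stop on an object; "squeeze" is the grip in N (left out, the last holds). Time passes only in rows, so rows that do not move let the fingers close. It gives the time, the measured TCP pose, the force and the opening at its end, in the units of the state.
- bot.get_obs(): the state, without advancing time (a new reading comes with each control period).
- bot.read_camera(name): name is "side" or "top" or "wrist"; returns the picture (420x560x3 uint8, red, green, blue); there is no depth.
- bot.calibration(name): a dict with "fx", "fy", "cx", "cy" (pixels), "camera_from_world" (4x4, takes a point from world to camera coordinates). Camera axes: x right, y down, z forward; pixel columns grow to the right and rows downward; lengths in m; the calibration is good to about 2 mm. A picture is of the moment at which its call begins: read the wrist's pose just before it. calibration takes no time and is no camera call; for the wrist camera it gives the pose at the moment of the call.
- bot.hand_in(): hands the job in, once; it reports no verdict.
The state is a dict: "t": time; "q": joint angles; "joint_vel": joint speeds; "joint_torque": joint torques, N m; "eef_pos": TCP position; "tool_rot": TCP orientation; "contact_force": force on the tool from outside, world axes, zero at the start; "torque": the same for the moment, N m; "gripper_width": opening from 0.0 (shut) to 1.0 (fully open).
Only numpy, scipy, OpenCV 4.12 (cv2) and the standard library are available. Lean on these libraries where they do the work, as an engineer would, in place of code of your own. Each camera call takes 0.05 s, during which the arm holds its last target.

### The job

The rice crackers on the round board have been glazed on their scored side and the steel bowls are used up. With the turner, and without touching a cracker with the gripper or letting one fall off the board, flip every cracker so that it lies flat on the board with its plain side up, and lay the turner back flat in its white rest. Clear up by nesting the three steel bowls in one another by size, the largest outermost and standing on the table, each seated straight and fully down; leave the rice scoop and the rice bowl beside the board where they are.

Things in the scene. Friction and masses are not known exactly. Their poses are not given: they have to be found in the camera images.
- board: round white polypropylene board lying on the table, fixed, 400 mm across, 25 mm thick; origin at the centre of its underside, z up
- cracker1_center (a point): rigid rice cracker, 84 mm round, 40 g: a puffed middle (38 mm across, 32 mm flat, 18 mm thick) in a flat pressed brim 6 mm thick, alike above and below, so the brim clears the board by 5.5 mm all round and a 2 mm blade slides 20 mm under it. The face up at the start is scored with a brown grid, the other is plain. Point: its middle (9 mm above the board when flat); z points out of the scored face. May be absent
- cracker2_center (a point): rigid rice cracker, 84 mm round, 40 g: a puffed middle (38 mm across, 32 mm flat, 18 mm thick) in a flat pressed brim 6 mm thick, alike above and below, so the brim clears the board by 5.5 mm all round and a 2 mm blade slides 20 mm under it. The face up at the start is scored with a brown grid, the other is plain. Point: its middle (9 mm above the board when flat); z points out of the scored face. May be absent
- cracker3_center (a point): rigid rice cracker, 84 mm round, 40 g: a puffed middle (38 mm across, 32 mm flat, 18 mm thick) in a flat pressed brim 6 mm thick, alike above and below, so the brim clears the board by 5.5 mm all round and a 2 mm blade slides 20 mm under it. The face up at the start is scored with a brown grid, the other is plain. Point: its middle (9 mm above the board when flat); z points out of the scored face. May be absent
- cracker4_center (a point): rigid rice cracker, 84 mm round, 40 g: a puffed middle (38 mm across, 32 mm flat, 18 mm thick) in a flat pressed brim 6 mm thick, alike above and below, so the brim clears the board by 5.5 mm all round and a 2 mm blade slides 20 mm under it. The face up at the start is scored with a brown grid, the other is plain. Point: its middle (9 mm above the board when flat); z points out of the scored face. May be absent
- turner_grip (a point): turner (spatula), 0.2 kg, standing on its flat blade, the black handle (18 mm wide, 22 deep, 120 long) rising backwards at 32 degrees. Point: in the handle, 30 mm from its front end, where to grip across the 18 mm. x to the blade's leading edge, y across, z up. From here the leading edge's underside is at x +177, z -47 mm (blade middle x +122), the handle's rear end at x -76, z +48 mm
- turner_blade (a point): the middle of the turner's steel blade (110 long, 70 wide, 2 mm thick; half-way through its thickness), same axes as turner_grip
- rest: turner rest: shallow white porcelain tray, fixed, 150 x 105 mm outside (long side along x), floor 5 mm thick, rim 12 mm high and 6 mm wide all round; origin at the centre of its underside. The turner's blade lies flat on its floor at the start, the handle rising over its short -x side
- bowl_large_mid (a point): largest of three plain steel prep bowls: 190 mm across the rim, 72 mm high, foot 92 mm, wall 3 mm thick leaning out 8 degrees near the rim, floor 4 mm, 240 g, upright on the table. Point: on its axis half-way up (36 mm above the underside); z up. Nested, its underside lies 4 mm above that of the bowl around it and its rim is about level with that bowl's
- bowl_medium_mid (a point): middle one of three plain steel prep bowls: 142 mm across the rim, 66 mm high, foot 66 mm, wall 3 mm thick leaning out 8 degrees near the rim, floor 4 mm, 160 g, upright on the table. Point: on its axis half-way up (33 mm above the underside); z up. Nested, its underside lies 4 mm above that of the bowl around it and its rim is about level with that bowl's
- bowl_small_mid (a point): smallest of three plain steel prep bowls: 90 mm across the rim, 58 mm high, foot 44 mm, wall 3 mm thick leaning out 8 degrees near the rim, floor 4 mm, 100 g, upright on the table. Point: on its axis half-way up (29 mm above the underside); z up. Nested, its underside lies 4 mm above that of the bowl around it and its rim is about level with that bowl's
- scoop: white plastic rice scoop lying flat, 233 x 66 mm, 9 mm high, beyond the turner; origin under its handle, 18 mm behind the paddle, paddle to +x
- rice_bowl1: white porcelain rice bowl beside the board, on its left as the robot sees it, 116 mm across, 62 mm high; origin at its foot
There are look-alikes about, which are no part of the job. Leave any purple look-alike of the part that bears bowl_medium_mid alone.

How it is judged:
By the outcome, as a careful person would: the job done as asked, in the order asked, and still so for the second after the job is handed in, with the robot touching nothing.
Of cracker1, cracker2, cracker3, cracker4 only 3 to 4 are there at a start; the rules pass over those that are not, and their reading is None.
At some moment in a run one of cracker1, cracker2, cracker3, cracker4, bowl_large, bowl_medium, bowl_small may be knocked a few centimetres aside while the robot is not near it.
It also fails if it takes over 192 s, if anything falls off the work surface, if the arm or the gripper's body presses on something with over 40 N, if the wrist force passes 120 N, or if a joint passes its speed limit or range.

## Working session

There is one attempt and no reset: what is moved stays moved. The work goes in short steps, Python scripts to look and compute and a tool call to move; the robot and the scene stay as the last step left them, time stands still between calls to the robot, and variables do not carry over. Pictures are saved under pics/ and viewed, and the job is handed in when it is done.

Besides the shell and the picture viewer there is one more tool, called after "Request:" by a JSON object that holds its "method" and its "body", one argument or row to a line. drive_tool: Moves the arm, as the interface text tells. Its arguments: {"type":"object","properties":{"increments":{"type":"string"},"grip":{"type":"number"},"squeeze":{"type":"number"}},"required":["increments"]}

```bash
ls -la; mkdir -p pics
cat > h.py <<'E'
import numpy as np, cv2
from station import bot
def cal(n):
    c=bot.calibration(n); K=np.array([[c['fx'],0,c['cx']],[0,c['fy'],c['cy']],[0,0,1]]); return K,np.array(c['camera_from_world'])
def ray(c,u,v):
    K,T=c; R=T[:3,:3]; o=-R.T@T[:3,3]; d=R.T@np.linalg.inv(K)@np.array([u,v,1.]); return o,d
def onz(c,u,v,z):
    o,d=ray(c,u,v); return o+d*(z-o[2])/d[2]
def proj(c,p):
    K,T=c; q=K@(T[:3,:3]@np.asarray(p,float)+T[:3,3]); return q[:2]/q[2]
def snap(n,f):
    c=cal(n); im=bot.read_camera(n); cv2.imwrite('pics/'+f+'.png',im[:,:,::-1]); np.savez('pics/'+f+'.npz',im=im,K=c[0],T=c[1]); return im,c
def load(f):
    d=np.load('pics/'+f+'.npz'); return d['im'],(d['K'],d['T'])
E
python3 - <<'E'
from h import *
for n in ['top','side','wrist']:
    im,c=snap(n,n+'0'); o,d=ray(c,280,210); print(n,c[0].diagonal(),o,d)
o=bot.get_obs(); print(o['t'],o['eef_pos'],o['tool_rot'],o['gripper_width'],bot.finger_overhang)
E
```

```text
total 12
drwxr-xr-x  3 agent agent 4096 Dec  7 13:53 .
drwxr-xr-x 23 root  root  4096 Dec  7 13:53 ..
drwxr-xr-x  2 agent agent 4096 Dec  7 13:53 pics
top [446.0323552 446.0323552   1.       ] [0.20945346 0.04144148 1.54266915] [ 0.20024455 -0.00878076 -0.97979573]
side [476.47209028 476.47209028   1.        ] [-0.20064621 -1.02116585  1.11642805] [ 0.43253609  0.65264489 -0.62245028]
wrist [321.51968405 321.51968405   1.        ] [0.09093516 0.67297011 0.37348488] [ 0.32217219 -0.07616123 -0.94368009]
0.15 [0.17198515 0.65230468 0.25255496] [-4.79483550e-05  1.28539545e-01  9.91704147e-01 -6.84482886e-04] 1.0018303944899156 0.022
```

View pics/top0.png

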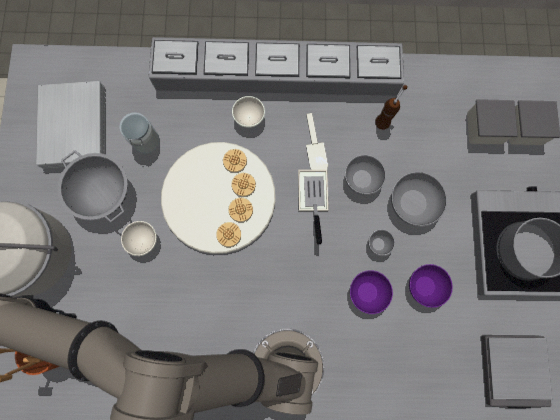

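View pics/side0.png

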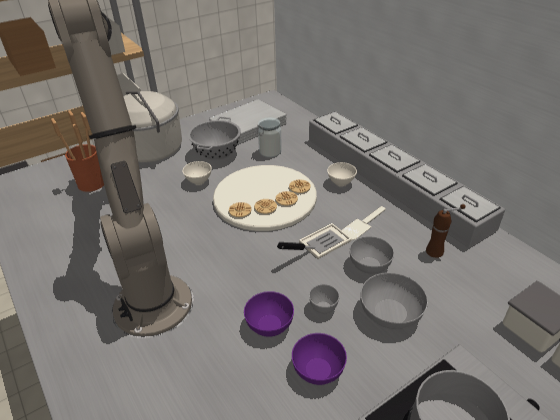

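View pics/wrist0.png

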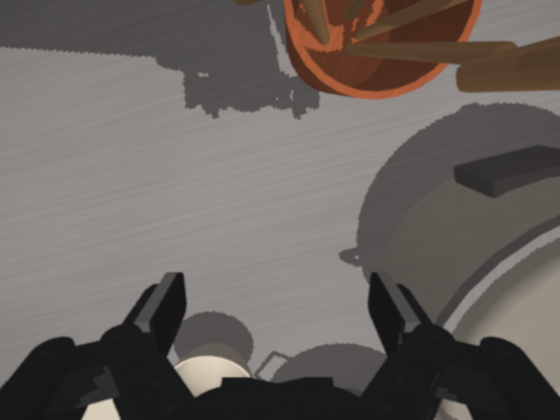

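Run:
```python
from h import *
for n in ['top0','side0']:
    im,c=load(n); b=im
    s={'top0':(150,100,280,260),'side0':(200,150,410,260)}[n]
    u0,v0,u1,v1=s; cr=im[v0:v1,u0:u1,::-1]; k=4 if n=='top0' else 3.5
    cv2.imwrite('pics/%s_z.png'%n,cv2.resize(cr,None,fx=k,fy=k,interpolation=cv2.INTER_CUBIC))
    hsv=cv2.cvtColor(im,cv2.COLOR_RGB2HSV)
    m=cv2.inRange(hsv,(5,70,90),(25,255,255)); m=cv2.morphologyEx(m,cv2.MORPH_CLOSE,np.ones((3,3)))
    N,l,st,ce=cv2.connectedComponentsWithStats(m)
    for i in range(1,N):
        if 60<st[i,4]<3000: print(n,st[i],ce[i].round(1),onz(c,*ce[i],0.036).round(4))
    m=((im.min(2)>150)).astype(np.uint8)
    N,l,st,ce=cv2.connectedComponentsWithStats(m)
    for i in range(1,N):
        if st[i,4]>150: print(n,'white',st[i],ce[i].round(1),onz(c,*ce[i],0.012).round(4))
```

```text
top0 [ 223  149   33   73 1324] [239.3 185.1] [0.6035 0.1707 0.036 ]
top0 [217 222  24  25 467] [228.4 234.1] [0.4308 0.2023 0.036 ]
top0 [  0 351  49  30 282] [ 24.5 366.7] [-0.0047  0.8328  0.036 ]
top0 white [ 153   41   44   31 1144] [174.5  56.1] [1.1029 0.4306 0.012 ]
top0 white [ 205   42   42   31 1144] [225.9  57.4] [1.1025 0.239  0.012 ]
top0 white [ 256   44   42   30 1135] [276.9  58.6] [1.1027 0.0475 0.012 ]
top0 white [ 308   45   41   31 1121] [327.9  59.8] [ 1.1027 -0.1442  0.012 ]
top0 white [ 358   46   42   31 1122] [378.4  61. ] [ 1.1028 -0.3356  0.012 ]
top0 white [  36   81   64   83 4685] [ 67.4 120.3] [0.8396 0.7989 0.012 ]
top0 white [232  96  33  31 511] [248.4 114.4] [0.8768 0.1484 0.012 ]
top0 white [ 298  113   31   97 1547] [313.7 171.3] [ 0.6654 -0.0907  0.012 ]
top0 white [ 161  142  115  111 8099] [213.2 196.2] [0.5677 0.2628 0.012 ]
top0 white [   0  202   43   43 1434] [ 18.3 225.3] [0.4536 0.9243 0.012 ]
top0 white [121 221  35  34 672] [140.  239.7] [0.4104 0.5064 0.012 ]
top0 white [  0 248  29  30 505] [ 10.  259.6] [0.3362 0.9368 0.012 ]
side0 
[... 424 characters left out ...]
76   34 1087] [250.6 114.4] [0.8815 0.8511 0.012 ]
side0 white [316 112  40  20 370] [335.2 121.7] [1.1687 0.542  0.012 ]
side0 white [342 128  43  22 440] [363.1 138.4] [1.1685 0.3444 0.012 ]
side0 white [371 145  48  25 520] [394.3 157.1] [1.1683 0.1474 0.012 ]
side0 white [182 164  25  14 190] [194.1 171.9] [0.4228 0.5576 0.012 ]
side0 white [ 213  165  104   62 3909] [262.9 193.7] [0.5705 0.2599 0.012 ]
side0 white [327 164  25  15 179] [338.4 173.2] [0.8978 0.1949 0.012 ]
side0 white [405 164  50  29 623] [429.6 178.4] [ 1.1677 -0.0504  0.012 ]
side0 white [443 187  55  32 728] [470.5 202.5] [ 1.1701 -0.2482  0.012 ]
side0 white [299 206  87  51 845] [344.6 230.2] [ 0.686 -0.092  0.012]
```

Run:
```python
from h import *
im,c=load('top0')
cr=im[100:270,285:460,::-1]; cv2.imwrite('pics/tz2.png',cv2.resize(cr,None,fx=4,fy=4,interpolation=cv2.INTER_CUBIC)[:600])
```

```text
(no output)
```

View pics/top0_z.png

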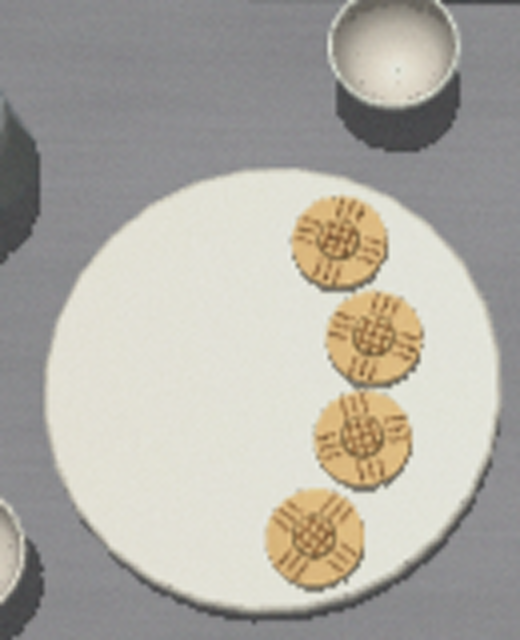

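View pics/tz2.png

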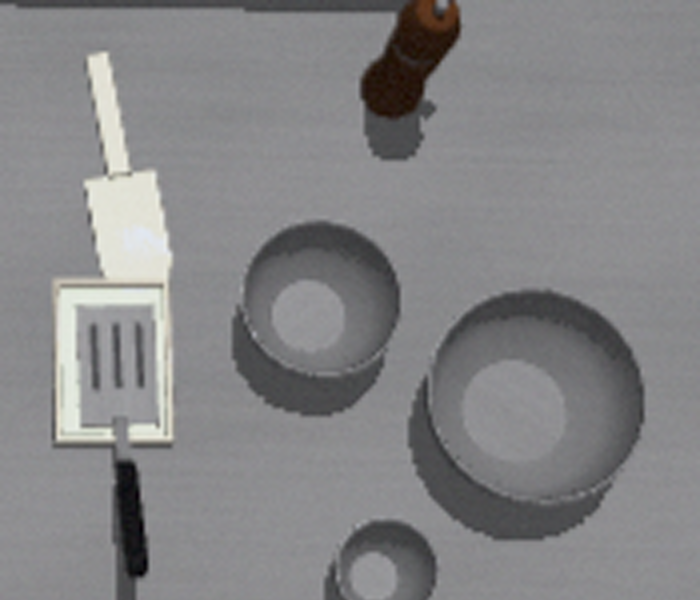

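```bash
cat > det.py <<'E'
from h import *
import sys
def ells(im,m,amin=100):
    cs,_=cv2.findContours(m,cv2.RETR_EXTERNAL,cv2.CHAIN_APPROX_NONE)
    return [(cv2.fitEllipse(c) if len(c)>5 else None,cv2.contourArea(c),c) for c in cs if cv2.contourArea(c)>amin]
def board(im,c):
    # board top rim: non-grey (warm) light blob
    i=im.astype(int); m=((i.min(2)>140)).astype(np.uint8)
    hsv=cv2.cvtColor(im,cv2.COLOR_RGB2HSV); m|=(cv2.inRange(hsv,(5,70,90),(25,255,255))>0).astype(np.uint8)
    e=max(ells(im,m),key=lambda e:e[1] if 5000<e[1]<14000 and 180<e[0][0][0]<300 else 0)
    pts=np.array([onz(c,u,v,.025)[:2] for u,v in cv2.convexHull(e[2])[:,0]],np.float32)
    return cv2.minEnclosingCircle(pts),pts
def crackers(im,c,z=.034):
    hsv=cv2.cvtColor(im,cv2.COLOR_RGB2HSV)
    m=cv2.inRange(hsv,(5,60,90),(28,255,255))
    m=cv2.morphologyEx(m,cv2.MORPH_CLOSE,np.ones((3,3)))
    d=cv2.distanceTransform(m,cv2.DIST_L2,5)
    out=[]
    N,l,st,ce=cv2.connectedComponentsWithStats((d>6.5).astype(np.uint8))
    return [(ce[i],st[i,4],onz(c,*ce[i],z)) for i in range(1,N)]
E
python3 - <<'E'
from det import *
im,c=load('top0'); print(board(im,c)[0])
for r in crackers(im,c): print(r[0].round(1),r[1],r[2].round(4))
for u,v in [(235,160.5),(243.75,184.5),(240.75,209.5),(228.5,234.75)]: print(onz(c,u,v,.034).round(4))
print('rest corners'); 
for u,v in [(298.2,170),(328,170),(327.8,210.7),(298.6,210.5)]: print(onz(c,u,v,.012).round(4))
g=im.astype(int).sum(2); ys,xs=np.where((g[205:250,305:330]<90)); 
xs=xs+305;ys=ys+205; print('handle',xs.mean(),ys.mean(),xs.min(),xs.max(),ys.min(),ys.max())
p=np.c_[xs,ys].astype(np.float32); print(cv2.minAreaRect(p))
for nm,u,v,r,z in [('M',(245+155/2+285*0)/1,0,0,0)][:0]: pass
# bowls rims zoom coords: x+285.. /4
for nm,x0,x1,y0,y1,z in [('M',243,400,221,377,.066),('L',430,644,289,503,.072)]:
    u=(x0+x1)/8+285; v=(y0+y1)/8+100; p=onz(c,u,v,z); a=onz(c,x0/4+285,v,z); b=onz(c,x1/4+285,v,z); print(nm,p.round(4),np.linalg.norm(a-b))
E
```

```text
((0.17732420563697815, -0.5587519407272339), 0.09986191242933273)
[234.3 160.2] 93 [0.6941 0.1913 0.034 ]
[243.  184.1] 96 [0.6079 0.1581 0.034 ]
[240.3 209.3] 106 [0.5179 0.1648 0.034 ]
[228.3 234.1] 112 [0.431  0.2027 0.034 ]
[0.693  0.1889 0.034 ]
[0.6064 0.1555 0.034 ]
[0.5173 0.1632 0.034 ]
[0.4289 0.202  0.034 ]
rest corners
[ 0.6691 -0.0352  0.012 ]
[ 0.6712 -0.1418  0.012 ]
[ 0.5226 -0.1401  0.012 ]
[ 0.5216 -0.0375  0.012 ]
handle 317.5546875 229.8359375 315 321 216 243
((317.42999267578125, 229.50999450683594), (27.435747146606445, 4.949747562408447), 81.8698959350586)
M [ 0.6403 -0.2645  0.066 ] 0.13606538074100233
L [ 0.5562 -0.4457  0.072 ] 0.18377835188223926
```

Run:
```python
from h import *
im,c=load('side0')
cr=im[160:260,200:400,::-1]; cv2.imwrite('pics/sz2.png',cv2.resize(cr,None,fx=4,fy=4,interpolation=cv2.INTER_CUBIC)[:600])
```

```text
(no output)
```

View pics/sz2.png

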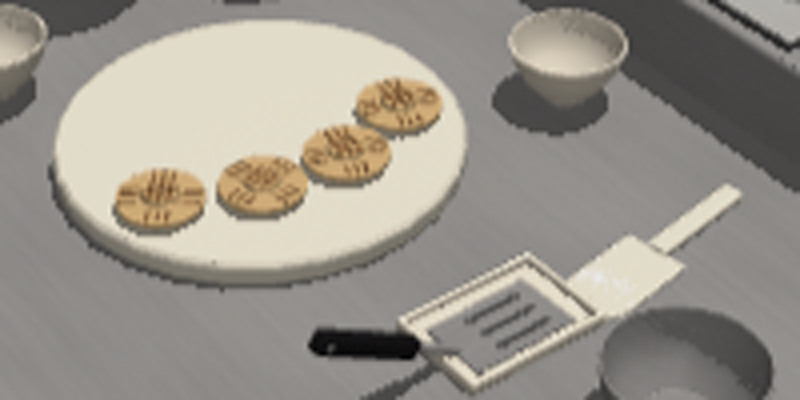

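Run:
```python
from h import *
im,c=load('top0')
print('board',onz(c,218.1,196.9,.025).round(4), 'blade',onz(c,314.4,191.3,.006).round(4))
g=im.astype(int).sum(2)
ys,xs=np.where(g[205:250,305:330]<110); ys+=205; xs+=305
for v in sorted(set(ys)): print(v,xs[ys==v].mean().round(2),(ys==v).sum(),end='; ')
print()
# axis points: blade mid +122 -> grip 0 z .052, rear -76 z .100 , front +25 z .036
for n,u,v,z in [('front',316,216,.036+.01),('mid',317.5,229.7,.068),('rear',319.2,243,.1)]: print(n,onz(c,u,v,z).round(4))
im,c=load('side0'); g=im.astype(int).sum(2)
ys,xs=np.where(g[235:255,275:310]<110); print(xs.mean()+275,ys.mean()+235)
t=load('top0')[1]
o1,d1=ray(t,317.5,229.7); o2,d2=ray(c,xs.mean()+275,ys.mean()+235)
A=np.c_[d1,-d2]; s=np.linalg.lstsq(A,o2-o1,rcond=None)[0]; print(o1+s[0]*d1,o2+s[1]*d2)
```

```text
board [0.5625 0.244  0.025 ] blade [ 0.5934 -0.0936  0.006 ]
216 315.5 4; 217 316.5 4; 218 316.5 4; 219 316.5 4; 220 316.5 4; 221 316.5 4; 222 317.0 5; 223 316.5 6; 224 317.0 5; 225 317.0 5; 226 317.0 5; 227 317.0 5; 228 317.0 5; 229 317.0 5; 230 317.5 6; 231 317.5 6; 232 318.0 5; 233 318.0 5; 234 318.0 5; 235 318.0 5; 236 318.0 5; 237 318.0 5; 238 318.0 5; 239 319.0 5; 240 319.0 5; 241 319.0 5; 242 319.0 5; 243 318.5 4; 
front [ 0.4964 -0.0955  0.046 ]
mid [ 0.4456 -0.0984  0.068 ]
rear [ 0.3967 -0.1008  0.1   ]
290.7832167832168 245.72727272727272
[ 0.44490633 -0.09801964  0.0720988 ] [ 0.44787452 -0.09941954  0.07270679]
```

Request:
{"method": "drive_tool", "body": {
  "increments": "0.02 -0.03 0 -0.119;0.02 -0.03 0 -0.119;0.02 -0.032 0 -0.119;0.02 -0.032 0 -0.119;0.021 -0.032 0 -0.119;0.021 -0.032 0 -0.119;0.021 -0.032 0 -0.119;0.021 -0.032 0 -0.119;0.021 -0.032 0 -0.119;0.021 -0.033 0 -0.119;0.021 -0.033 0 -0.119;0.021 -0.033 0 -0.119",
  "grip": 1
}}

```text
t: 1.15
eef_pos: [0.4206, 0.2679, 0.2534]
tool_rot: [-0.0, 0.748, 0.663, 0.0]
contact_force: [0.9, 0.0, 0.3]
gripper_width: 1.005
```

Request:
{"method": "drive_tool", "body": {
  "increments": "0.006 -0.031 0 -0.119;0.006 -0.031 0 -0.119;0.006 -0.031 0 -0.119;0.006 -0.031 0 -0.119;0.004 -0.031 0 -0.119;0.004 -0.031 0 -0.119;0.004 -0.031 0 -0.119;0.004 -0.031 0 -0.119;0.003 -0.031 0 -0.119;0.003 -0.031 0 -0.119;0.003 -0.031 0 -0.119;0.003 -0.026 0 -0.119"
}}

```text
t: 2.15
eef_pos: [0.4717, -0.0995, 0.2535]
tool_rot: [-0.0, 1.0, 0.01, 0.0]
contact_force: [0.3, 0.7, 0.2]
gripper_width: 0.997
```

Run:
```python
from h import *
snap('wrist','w1'); im,c=load('w1')
for p in [(.4715,-.0975,.052),(.5934,-.0936,.006),(.596,-.0887,.005)]: print(proj(c,p))
print(bot.get_obs()['eef_pos'],bot.get_obs()['q'])
```

```text
[274.08041324 184.01021892]
[272.79536355  59.7230762 ]
[268.16478364  57.00082018]
[ 0.4719281  -0.10424038  0.25394044] [-0.68804068  0.20335675  0.89787498  2.04363728 -0.18926883  0.97611984
 -1.25608506]
```

View pics/w1.png

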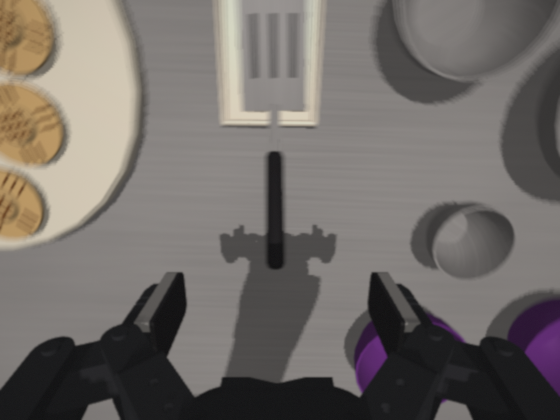

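Run:
```python
from h import *
snap('wrist','w2'); im,c=load('w2')
print(bot.get_obs()['eef_pos'],bot.get_obs()['joint_vel'].round(3))
g=im.astype(int).sum(2)
m=((g<70)[140:275,255:300]).astype(np.uint8)
ys,xs=np.where(m); ys+=140; xs+=255
for v in range(145,275,8):
    if (ys==v).any(): print(v,xs[ys==v].min(),xs[ys==v].max())
cv2.imwrite('pics/w2z.png',cv2.resize(im[0:280,200:340,::-1],None,fx=2,fy=2))
```

```text
[ 0.4717803  -0.10177723  0.25363781] [-0.043 -0.013 -0.075  0.015  0.001  0.008  0.038]
249 261 276
257 261 276
265 262 275
```

View pics/w2z.png

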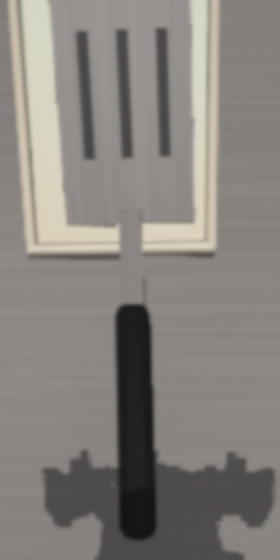

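Run:
```python
from h import *
im,c=load('w2')
print('front',onz(c,266,152.5,.043),'rear',onz(c,269,266,.1),'neck/blade rear',onz(c,265,111,.007),'bladecorner',onz(c,233.5,112,.007),onz(c,297,111,.007),'rest',onz(c,214,125,.012),onz(c,307.5,124,.012))
print('slots',onz(c,261,14,.007),onz(c,263.5,78,.007))
print(bot.get_obs()['eef_pos'])
```

```text
front [ 0.5029653  -0.09425482  0.043     ] rear [ 0.40294731 -0.09855718  0.1       ] neck/blade rear [ 0.54261381 -0.09220796  0.007     ] bladecorner [ 0.5412775  -0.05764196  0.007     ] [ 0.54290349 -0.12730172  0.007     ] rest [ 0.52763726 -0.03642578  0.012     ] [ 0.52953638 -0.13888513  0.012     ]
slots [ 0.63573129 -0.08852546  0.007     ] [ 0.57618879 -0.09073225  0.007     ]
[ 0.4717803  -0.10177723  0.25363781]
```

Request:
{"method": "drive_tool", "body": {
  "increments": "0.0025 0.0019 -0.015 0.012;0 0 -0.03 0;0 0 -0.03 0;0 0 -0.03 0;0 0 -0.03 0;0 0 -0.025 0;0 0 -0.018 0;0 0 -0.01 0;0 0 -0.006 0;0 0 -0.0036 0;0 0 0 0;0 0 0 0"
}}

```text
t: 3.25
eef_pos: [0.4752, -0.0953, 0.0565]
tool_rot: [-0.0, 1.0, 0.02, 0.001]
contact_force: [-0.0, -0.0, 0.6]
gripper_width: 0.999
```

Request:
{"method": "drive_tool", "body": {
  "increments": "0 0 0 0;0 0 0 0;0 0 0 0;0 0 0 0;0 0 0 0;0 0 0 0",
  "grip": 0,
  "squeeze": 110
}}

```text
t: 3.75
eef_pos: [0.4747, -0.0954, 0.0559]
tool_rot: [-0.0, 1.0, 0.02, 0.0]
contact_force: [0.0, -0.4, 3.2]
gripper_width: 0.193
```

Run:
```python
from h import *
snap('wrist','w3'); 
o=bot.get_obs();print(o['t'],o['eef_pos'],o['tool_rot'],o['gripper_width'],o['contact_force'],o['torque'])
```

```text
3.8 [ 0.47479037 -0.09544271  0.0558741 ] [3.31726673e-05 9.99803017e-01 1.98461755e-02 2.33852359e-04] 0.19471672334317197 [-0.21052252  0.67822086  1.55239081] [-0.00339043 -0.03534274  0.02833999]
```

View pics/w3.png

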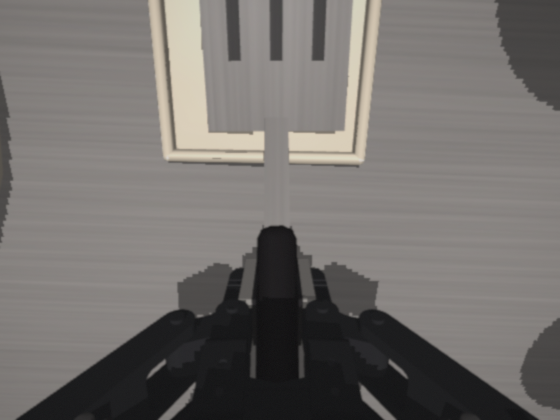

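Run:
```python
from h import *
im,c=load('w3')
for n,u,v,z in [('rear L',209,132,.007),('rear R',344,131,.007),('slot end',277,61,.007),('slot top',276,0,.007),('restL',169,153,.012),('restR',362,156,.012),('hfront',277,228,.045)]: print(n,onz(c,u,v,z).round(4))
```

```text
rear L [ 0.5407 -0.0585  0.007 ]
rear R [ 0.544  -0.1282  0.007 ]
slot end [ 0.5756 -0.0923  0.007 ]
slot top [ 0.6011 -0.0908  0.007 ]
restL [ 0.5299 -0.0387  0.012 ]
restR [ 0.5323 -0.1377  0.012 ]
hfront [ 0.5043 -0.0951  0.045 ]
```

Request:
{"method": "drive_tool", "body": {
  "increments": "0 0 0.01 0;0 0 0.02 0;0 0 0.025 0;0 0 0.025 0.04;0.004 0 0.02 0.08;0.005 0 0 0.11;0.005 0 0 0.12;0.005 0.001 0 0.12;0.005 0.001 0 0.12;0.005 0.001 0 0.12;0.005 0.001 0 0.12;0.005 0.001 0 0.12"
}}

```text
t: 4.8
eef_pos: [0.5132, -0.0906, 0.156]
tool_rot: [-0.0, 0.879, 0.477, -0.001]
contact_force: [0.1, -0.1, -2.1]
gripper_width: 0.196
```

Request:
{"method": "drive_tool", "body": {
  "increments": "0.0045 0.001 0 0.12;0 0.001 0 0.12;0 0.001 0 0.12;0 0 0 0.11;0 0 0 0.07;0 0 0 0.0414;0 0 0 0;0 0 0 0;0 0 0 0"
}}

```text
t: 5.55
eef_pos: [0.5179, -0.0875, 0.1559]
tool_rot: [0.0, 0.708, 0.707, -0.0]
contact_force: [-0.1, -0.1, -1.5]
gripper_width: 0.197
```

Run:
```python
from h import *
snap('side','s4'); snap('wrist','w4'); snap('top','t4')
o=bot.get_obs();print(o['t'],o['eef_pos'],o['tool_rot'],2*np.arctan2(o['tool_rot'][2],o['tool_rot'][1]),o['gripper_width'],o['contact_force'],o['torque'],o['q'])
im=load('s4')[0]; cv2.imwrite('pics/s4z.png',cv2.resize(im[130:270,200:400,::-1],None,fx=4,fy=4,interpolation=cv2.INTER_CUBIC))
```

```text
5.7 [ 0.51800849 -0.08737099  0.15572424] [ 1.45359534e-05  7.07167355e-01  7.07046191e-01 -1.24393747e-04] 1.5706249738205644 0.1952347585752337 [ 0.04951757 -0.06533572 -1.89381313] [-0.12842803 -0.01505535 -0.00911517] [-0.25631751  0.37012737  0.37527338  2.02322053 -0.1891525   0.78105936
  0.23062838]
```

View pics/s4z.png

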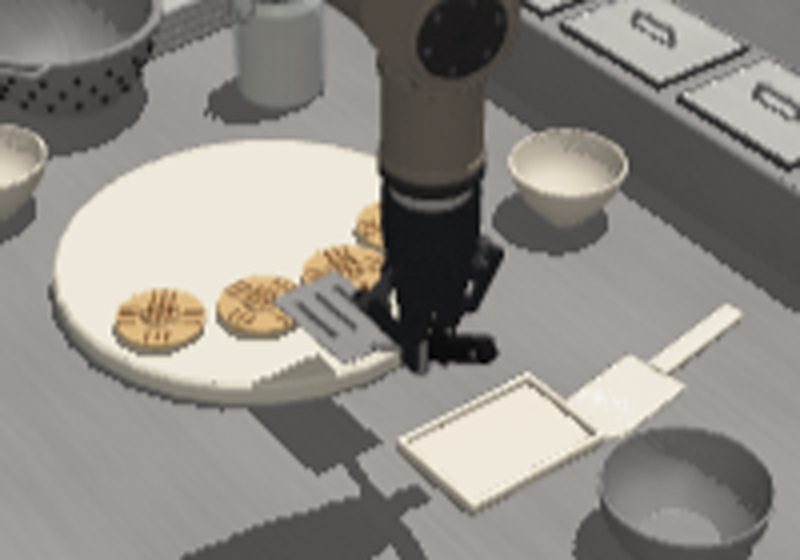

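View pics/w4.png

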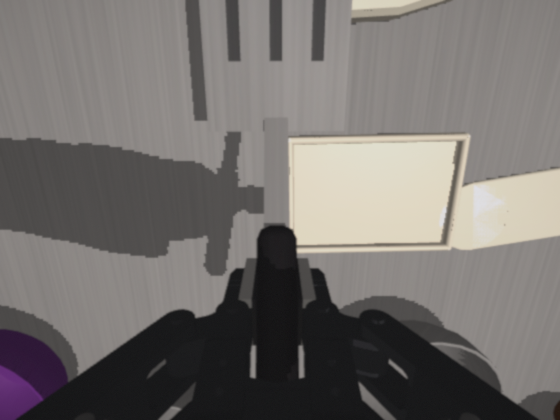

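Request:
{"method": "drive_tool", "body": {
  "increments": "0 0 -0.01 0;0 0 -0.02 0;0 0 -0.02 0;0 0 -0.014 0;0 0 -0.008 0;0 0 -0.004 0;0 0 -0.002 0;0 0 0 0;0 0 0 0"
}}

```text
t: 6.45
eef_pos: [0.5186, -0.0875, 0.0783]
tool_rot: [0.0, 0.707, 0.707, 0.0]
contact_force: [0.0, -0.2, -3.2]
gripper_width: 0.195
```

Run:
```python
from h import *
snap('side','s5'); 
o=bot.get_obs();print(o['t'],o['eef_pos'],o['contact_force'])
im=load('s5')[0]; cv2.imwrite('pics/s5z.png',cv2.resize(im[160:240,210:330,::-1],None,fx=6,fy=6,interpolation=cv2.INTER_CUBIC))
```

```text
6.5 [ 0.51868933 -0.08748169  0.07840899] [-0.81451069  0.01211205 -2.20784573]
```

View pics/s5z.png

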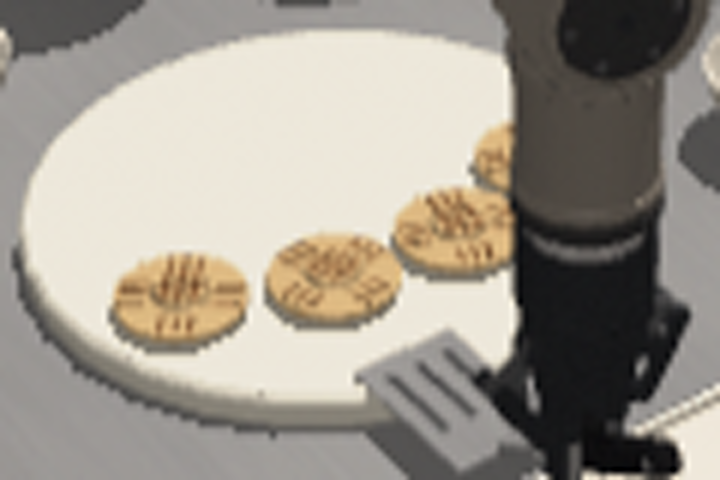

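Request:
{"method": "drive_tool", "body": {
  "increments": "0 0 -0.0015 0;0 0.008 0 0;0 0.012 0 0;0 0.012 0 0;0 0.012 0 0;0 0.01 0 0;0 0.005 0 0;0 0.003 0 0;0 0 0 0;0 0 0 0"
}}

```text
t: 7.33
eef_pos: [0.5181, -0.0255, 0.0763]
tool_rot: [0.0, 0.707, 0.707, -0.0]
contact_force: [1.1, -0.0, -1.8]
gripper_width: 0.192
```

Run:
```python
from h import *
from det import crackers
snap('side','s6'); snap('top','t6')
o=bot.get_obs();print(o['t'],o['eef_pos'],o['contact_force'])
im=load('s6')[0]; cv2.imwrite('pics/s6z.png',cv2.resize(im[160:240,210:330,::-1],None,fx=6,fy=6,interpolation=cv2.INTER_CUBIC))
im,c=load('t6')
for r in crackers(im,c): print(r[0].round(1),r[1],r[2].round(4))
```

```text
7.4333 [ 0.518083   -0.02595617  0.07624803] [-0.39127815  0.3481115  -2.11644277]
[234.4 160.2] 92 [0.6941 0.1911 0.034 ]
[243.  184.1] 96 [0.6079 0.1581 0.034 ]
[239.3 209.3] 105 [0.5179 0.168  0.034 ]
[228.3 234.1] 113 [0.4312 0.2026 0.034 ]
```

View pics/s6z.png

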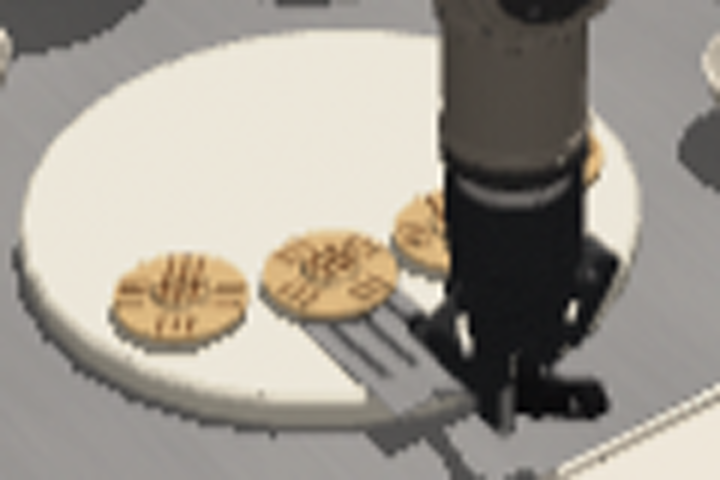

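Request:
{"method": "drive_tool", "body": {
  "increments": "0 0.0005 0.01 0;0 0.003 0.0085 0;0 0.004 0.008 0;0 0.0045 0.0064 0;0 0.0052 0.0058 0;0 0.0058 0.0051 0;0 0.0064 0.0042 0;0 0.007 0.0035 0;0 0.0074 0.0025 0;0 0.0076 0.0015 0;0 0.0077 0.0005 0;0 0.009 0 0"
}}

```text
t: 8.43
eef_pos: [0.5186, 0.0439, 0.1327]
tool_rot: [0.0, 0.707, 0.707, 0.001]
contact_force: [-0.5, 0.9, 4.7]
gripper_width: 0.195
```

Run:
```python
from h import *
snap('side','s7')
o=bot.get_obs();print(o['t'],o['eef_pos'],o['contact_force'])
im=load('s7')[0]; cv2.imwrite('pics/s7z.png',cv2.resize(im[140:240,210:330,::-1],None,fx=6,fy=6,interpolation=cv2.INTER_CUBIC))
```

```text
8.4833 [0.51853708 0.04644082 0.13246238] [-0.38952385  2.56959473  4.22170822]
```

View pics/s7z.png

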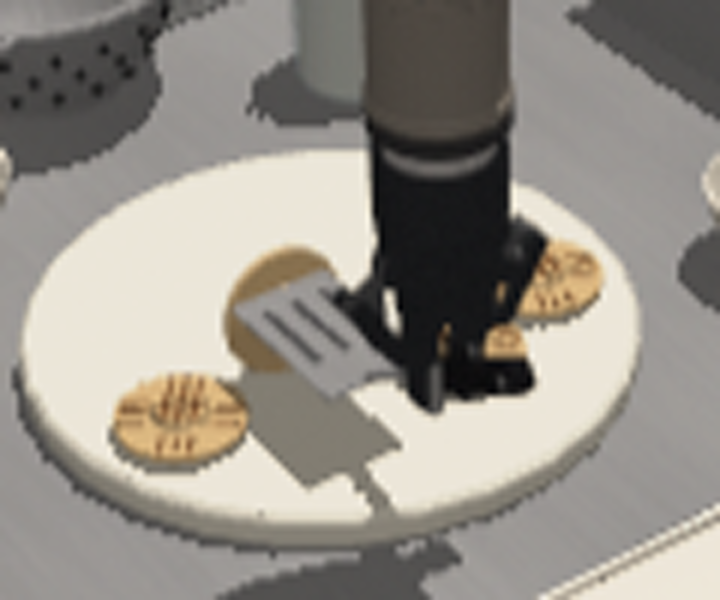

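Request:
{"method": "drive_tool", "body": {
  "increments": "0 0.009 0 0;0 0.009 0 0;0 0.008 0 0;0 0.004 0 0;0 0 0.01 0;0 -0.01 0.01 0;0 -0.02 0.01 0;0 -0.03 0 0;0 -0.03 0 0"
}}

```text
t: 9.23
eef_pos: [0.5186, -0.0193, 0.1639]
tool_rot: [0.001, 0.707, 0.707, 0.001]
contact_force: [1.3, 0.4, -1.8]
gripper_width: 0.193
```

Run:
```python
from h import *
snap('side','s8');snap('top','t8')
o=bot.get_obs();print(o['t'],o['eef_pos'],o['contact_force'])
im=load('s8')[0]; cv2.imwrite('pics/s8z.png',cv2.resize(im[140:240,210:330,::-1],None,fx=6,fy=6,interpolation=cv2.INTER_CUBIC))
im=load('t8')[0]; cv2.imwrite('pics/t8z.png',cv2.resize(im[130:260,150:330,::-1],None,fx=4,fy=4,interpolation=cv2.INTER_CUBIC))
```

```text
9.3333 [ 0.51766441 -0.02498057  0.16365138] [-0.53027534  0.11057781 -1.57788837]
```

View pics/s8z.png

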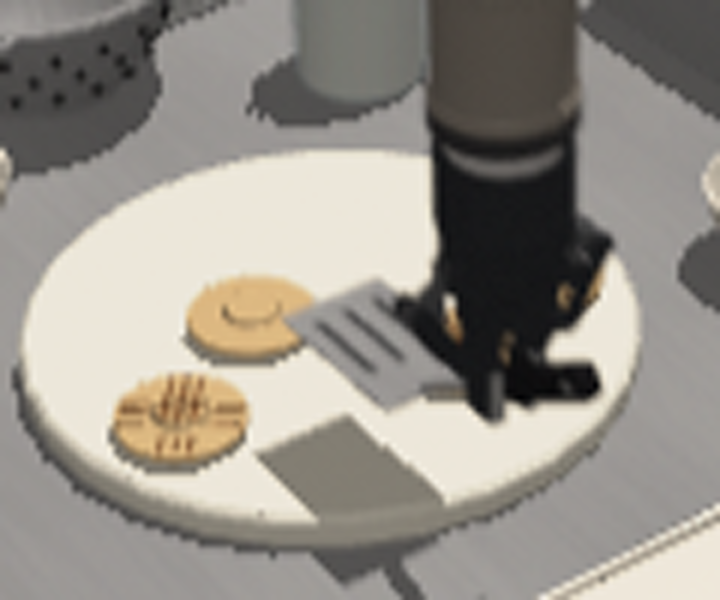

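View pics/t8z.png

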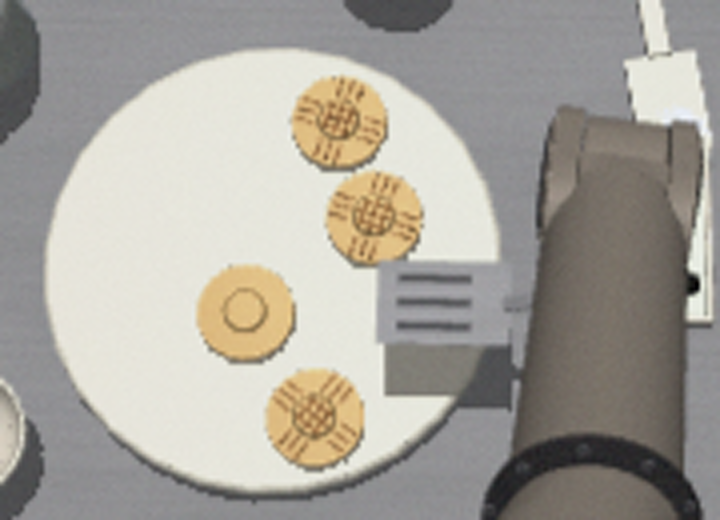

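Request:
{"method": "drive_tool", "body": {
  "increments": "0.01 -0.008 0 0;0.016 -0.014 0 0;0.02 -0.016 0 0;0.02 -0.016 0 0;0.014 -0.014 0 0;0.009 -0.008 0 0;0 0 -0.01 0;0 0 -0.02 0;0 0 -0.02 0;0 0 -0.016 0;0 0 -0.01 0;0 0 -0.004 0"
}}

```text
t: 10.33
eef_pos: [0.6053, -0.0921, 0.0801]
tool_rot: [-0.002, 0.707, 0.708, -0.001]
contact_force: [-0.7, 0.1, -2.3]
gripper_width: 0.195
```

Request:
{"method": "drive_tool", "body": {
  "increments": "0 0 -0.003 0;0 0 -0.002 0;0 0 0 0;0 0 0 0;0 0 0 0"
}}

```text
t: 10.75
eef_pos: [0.6076, -0.0933, 0.078]
tool_rot: [0.0, 0.707, 0.707, 0.0]
contact_force: [-0.4, -0.0, -1.9]
gripper_width: 0.196
```

Request:
{"method": "drive_tool", "body": {
  "increments": "0 0 -0.0017 0;0 0.007 0 0;0 0.012 0 0;0 0.012 0 0;0 0.012 0 0;0 0.01 0 0;0 0.005 0 0;0 0.003 0 0;0 0 0 0;0 0 0 0"
}}

```text
t: 11.58
eef_pos: [0.6072, -0.0312, 0.0755]
tool_rot: [-0.0, 0.707, 0.708, 0.0]
contact_force: [0.7, 2.3, 1.2]
gripper_width: 0.195
```

```bash
cat > look.py <<'E'
import sys
from h import *
from det import crackers
k=sys.argv[1]
snap('side','s'+k);snap('top','t'+k)
o=bot.get_obs();print(o['t'],o['eef_pos'].round(4),o['contact_force'].round(1))
a=load('s'+k)[0]; a=cv2.resize(a[140:240,210:330,::-1],None,fx=3.3,fy=3.3,interpolation=cv2.INTER_CUBIC)
im,c=load('t'+k); b=cv2.resize(im[130:260,150:280,::-1],None,fx=3,fy=3,interpolation=cv2.INTER_CUBIC)
h=max(a.shape[0],b.shape[0]); f=lambda x:np.pad(x,((0,h-x.shape[0]),(0,0),(0,0)))
cv2.imwrite('pics/v%s.png'%k,np.hstack([f(a),f(b)]))
for r in crackers(im,c): print(r[0].round(1),r[1],r[2].round(4))
E
python3 look.py 9
```

```text
11.6833 [ 0.6071 -0.0316  0.0755] [0.6 3.1 1.1]
[234.4 160.2] 92 [0.6941 0.1911 0.034 ]
[242.2 184.1] 98 [0.6075 0.1609 0.034 ]
[211.  207.8] 106 [0.5217 0.2656 0.034 ]
[223.8 234. ] 16 [0.4312 0.2182 0.034 ]
```

View pics/v9.png

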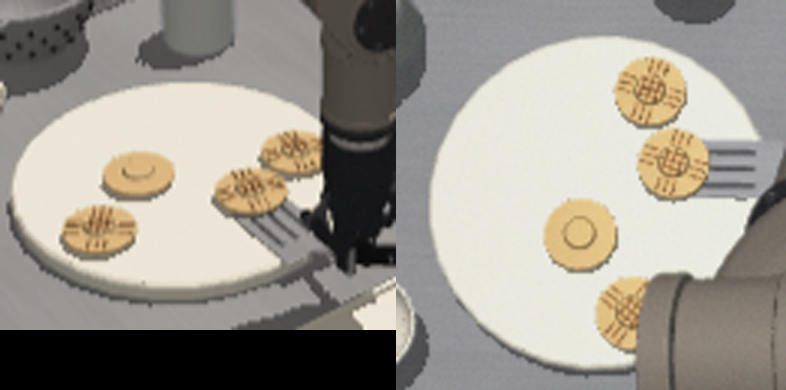

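Request:
{"method": "drive_tool", "body": {
  "increments": "0 0.0005 0.01 0;0 0.003 0.0085 0;0 0.004 0.008 0;0 0.0045 0.0064 0;0 0.0052 0.0058 0;0 0.0058 0.0051 0;0 0.0064 0.0042 0;0 0.007 0.0035 0;0 0.0074 0.0025 0;0 0.0076 0.0015 0;0 0.0077 0.0005 0;0 0.009 0 0"
}}

```text
t: 12.68
eef_pos: [0.6079, 0.037, 0.1323]
tool_rot: [0.0, 0.707, 0.707, 0.001]
contact_force: [0.3, -0.2, 5.5]
gripper_width: 0.191
```

Request:
{"method": "drive_tool", "body": {
  "increments": "0 0.009 0 0;0 0.009 0 0;0 0.008 0 0;0 0.004 0 0;0 0 0.01 0;0 -0.01 0.01 0;0 -0.02 0.01 0;0 -0.03 0 0;0 -0.03 0 0;0 -0.02 0 0"
}}

```text
t: 13.52
eef_pos: [0.6067, -0.0501, 0.1631]
tool_rot: [0.001, 0.709, 0.706, -0.0]
contact_force: [-0.4, -0.3, -1.6]
gripper_width: 0.195
```

```bash
python3 look.py 10
```

```text
13.6167 [ 0.6064 -0.0523  0.163 ] [-0.6 -1.1 -1.8]
[234.4 160.2] 92 [0.6941 0.1911 0.034 ]
[214.2 184.9] 107 [0.603 0.258 0.034]
[211.  207.6] 108 [0.5224 0.2655 0.034 ]
[228.3 234.1] 112 [0.431  0.2027 0.034 ]
```

View pics/v10.png

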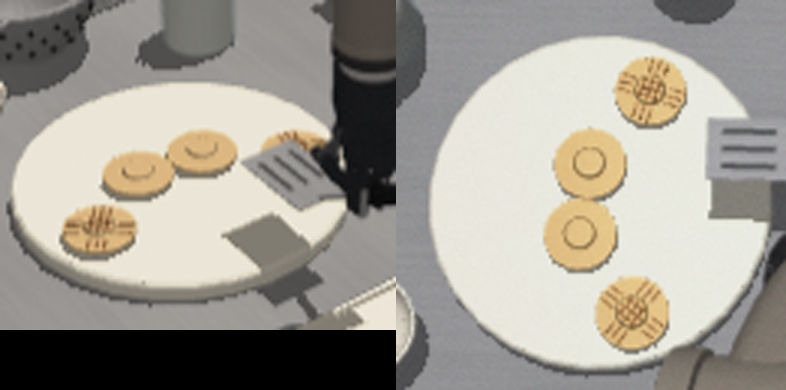

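Run:
```python
from h import *
a=load('s10')[0]; a=cv2.resize(a[172:205,235:290,::-1],None,fx=7,fy=7,interpolation=cv2.INTER_CUBIC)
b=load('t10')[0]; b=cv2.resize(b[165:228,190:240,::-1],None,fx=7,fy=7,interpolation=cv2.INTER_CUBIC)
h=max(a.shape[0],b.shape[0]); f=lambda x:np.pad(x,((0,h-x.shape[0]),(0,0),(0,0)))
cv2.imwrite('pics/z10.png',np.hstack([f(a),f(b)]))
```

```text
(no output)
```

View pics/z10.png

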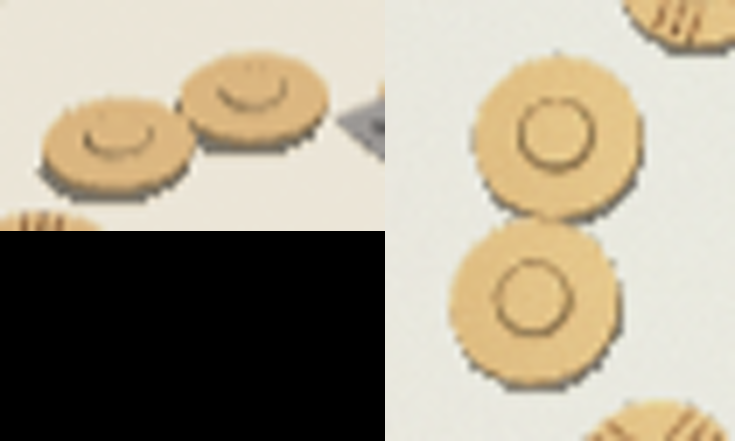

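Request:
{"method": "drive_tool", "body": {
  "increments": "0 0.008 0 0;0.001 0.014 0 0;0.001 0.016 0 0;0 0.014 0 0;0 0.0076 0 0;0 0.002 -0.008 0;0 0 -0.018 0;0 0 -0.02 0;0 0 -0.018 0;0 0 -0.012 0;0 0 -0.006 0;0 0 -0.002 0"
}}

```text
t: 14.62
eef_pos: [0.6083, 0.0171, 0.0763]
tool_rot: [-0.001, 0.707, 0.707, -0.001]
contact_force: [-1.0, -0.7, -0.3]
gripper_width: 0.196
```

Request:
{"method": "drive_tool", "body": {
  "increments": "0 0 0 0;0 0 0 0;0 0 0 0"
}}

```text
t: 14.87
eef_pos: [0.6099, 0.0173, 0.0785]
tool_rot: [0.001, 0.707, 0.707, 0.001]
contact_force: [0.4, 0.7, -2.5]
gripper_width: 0.193
```

Request:
{"method": "drive_tool", "body": {
  "increments": "0 0 -0.0018 0;0 0.006 0 0;0 0.01 0 0;0 0.01 0 0;0 0.01 0 0;0 0.01 0 0;0 0.01 0 0;0 0.01 0 0;0 0.008 0 0;0 0.006 0 0;0 0 0 0;0 0 0 0"
}}

```text
t: 15.87
eef_pos: [0.6092, 0.0998, 0.0757]
tool_rot: [-0.001, 0.706, 0.708, 0.001]
contact_force: [1.1, 2.7, 1.8]
gripper_width: 0.192
```

Request:
{"method": "drive_tool", "body": {
  "increments": "0 -0.006 0 0;0 -0.012 0 0;0 -0.018 0 0;0 -0.02 0.01 0;0 -0.025 0.02 0;0 -0.03 0.025 0;0 -0.03 0.02 0;0 -0.02 0.01 0;0 -0.01 0 0"
}}

```text
t: 16.62
eef_pos: [0.609, -0.0798, 0.1629]
tool_rot: [0.002, 0.709, 0.705, 0.0]
contact_force: [0.5, -1.0, -1.7]
gripper_width: 0.195
```

```bash
python3 look.py 11
```

```text
16.7167 [ 0.6079 -0.0769  0.1601] [-0.3 -0.2 -1.8]
[234.4 160.2] 92 [0.6941 0.1911 0.034 ]
[204.6 184.7] 103 [0.6031 0.2914 0.034 ]
[210.9 207.9] 106 [0.5213 0.266  0.034 ]
[228.3 234.1] 112 [0.431  0.2027 0.034 ]
```

View pics/v11.png

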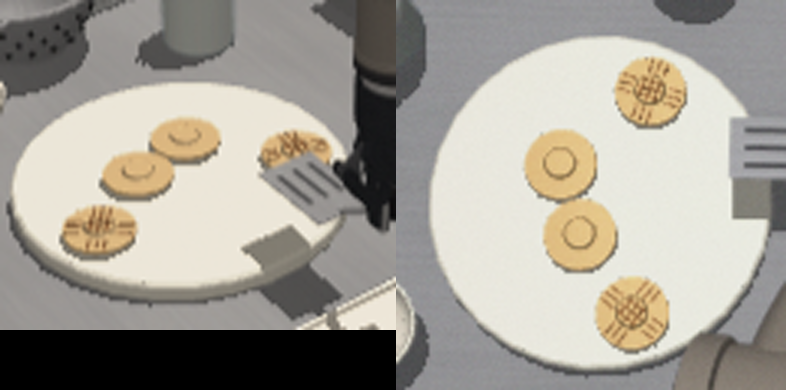

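Request:
{"method": "drive_tool", "body": {
  "increments": "0.008 0.002 0 -0.02;0.012 0.003 0 -0.027;0.015 0.004 0 -0.02;0.014 0.003 0 -0.02;0.009 0.002 0 0;0.0046 0 -0.008 0;0 0 -0.018 0;0 0 -0.02 0;0 0 -0.018 0;0 0 -0.012 0;0 0 -0.006 0;0 0 -0.001 0"
}}

```text
t: 17.72
eef_pos: [0.6705, -0.059, 0.076]
tool_rot: [-0.001, 0.737, 0.676, -0.001]
contact_force: [-1.1, 1.1, -1.0]
gripper_width: 0.193
```

Request:
{"method": "drive_tool", "body": {
  "increments": "0 0 0 0;0 0 0 0;0 0 0 0;0 0 0 0"
}}

```text
t: 18.05
eef_pos: [0.6723, -0.0597, 0.0787]
tool_rot: [0.001, 0.737, 0.676, 0.001]
contact_force: [0.1, 0.0, -1.7]
gripper_width: 0.194
```

```bash
python3 look.py 12; python3 -c "
from h import *
o=bot.get_obs()['tool_rot'];print(2*np.arctan2(o[2],o[1]))"
```

```text
18.15 [ 0.6721 -0.0596  0.0784] [ 0.4 -0.  -2.5]
[234.4 160.3] 91 [0.6939 0.1911 0.034 ]
[204.6 184.7] 103 [0.6031 0.2914 0.034 ]
[210.8 207.9] 106 [0.5211 0.2662 0.034 ]
[225.3 234.3] 46 [0.4304 0.213  0.034 ]
1.4841695128565509
```

View pics/v12.png

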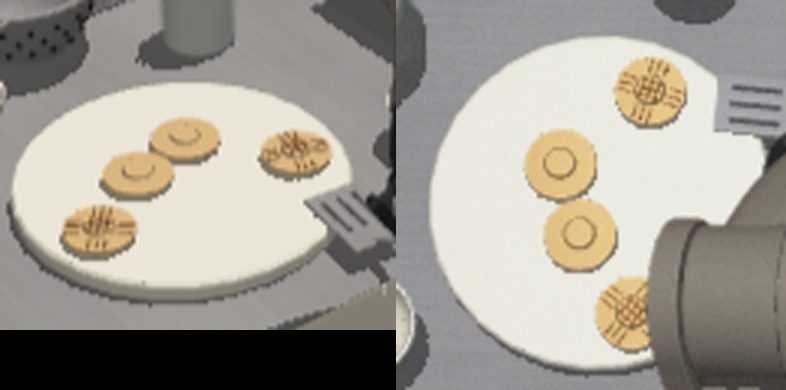

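Request:
{"method": "drive_tool", "body": {
  "increments": "0 0 -0.0018 0;0.0006 0.007 0 0;0.001 0.012 0 0;0.001 0.012 0 0;0.001 0.012 0 0;0.001 0.01 0 0;0.0005 0.005 0 0;0.0003 0.003 0 0;0 0 0 0;0 0 0 0"
}}

```text
t: 18.98
eef_pos: [0.6771, 0.0018, 0.0759]
tool_rot: [-0.0, 0.737, 0.676, 0.0]
contact_force: [-0.0, 1.0, -1.4]
gripper_width: 0.194
```

```bash
python3 look.py 13
```

```text
19.0833 [0.677  0.0012 0.0759] [-0.   0.6 -0.1]
[233.5 160.1] 92 [0.6943 0.1942 0.034 ]
[204.6 184.8] 102 [0.6029 0.2914 0.034 ]
[210.  207.4] 84 [0.5227 0.269  0.034 ]
```

View pics/v13.png

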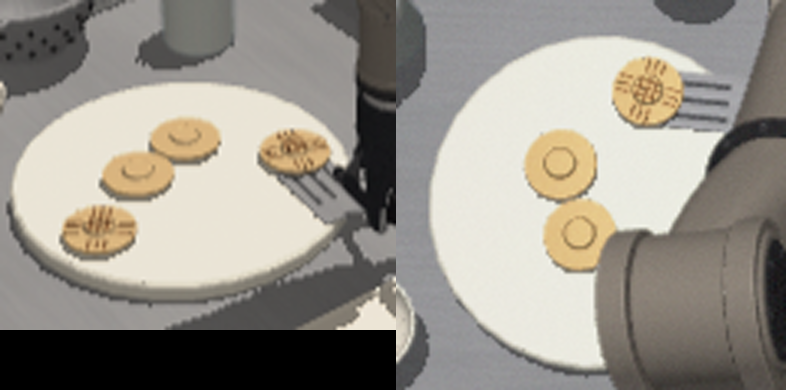

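Request:
{"method": "drive_tool", "body": {
  "increments": "0 0.0005 0.01 0;0.0003 0.003 0.0085 0;0.0003 0.004 0.008 0;0.0004 0.0045 0.0064 0;0.0005 0.0052 0.0058 0;0.0005 0.0058 0.0051 0;0.0006 0.0064 0.0042 0;0.0006 0.007 0.0035 0;0.0006 0.0074 0.0025 0;0.0007 0.0076 0.0015 0;0.0007 0.0077 0.0005 0;0.0008 0.009 0 0"
}}

```text
t: 20.08
eef_pos: [0.6836, 0.0708, 0.1326]
tool_rot: [-0.0, 0.737, 0.676, 0.001]
contact_force: [0.2, -1.1, 4.5]
gripper_width: 0.194
```

Request:
{"method": "drive_tool", "body": {
  "increments": "0.0008 0.009 0 0;0.0008 0.009 0 0;0.0007 0.008 0 0;0 0.004 0 0;0 0 0.01 0;-0.001 -0.01 0.01 0;-0.002 -0.02 0.01 0;-0.003 -0.03 0 0;-0.003 -0.03 0 0;0 -0.02 0 0"
}}

```text
t: 20.92
eef_pos: [0.6754, -0.0186, 0.164]
tool_rot: [0.002, 0.739, 0.674, -0.001]
contact_force: [0.3, -1.2, -1.3]
gripper_width: 0.19
```

```bash
python3 look.py 14
```

```text
21.0167 [ 0.6756 -0.0213  0.1641] [-0.4  0.5 -1.7]
[207.  157.4] 89 [0.7023 0.2875 0.034 ]
[204.6 184.8] 102 [0.6029 0.2914 0.034 ]
[210.8 207.9] 106 [0.5212 0.2662 0.034 ]
```

View pics/v14.png

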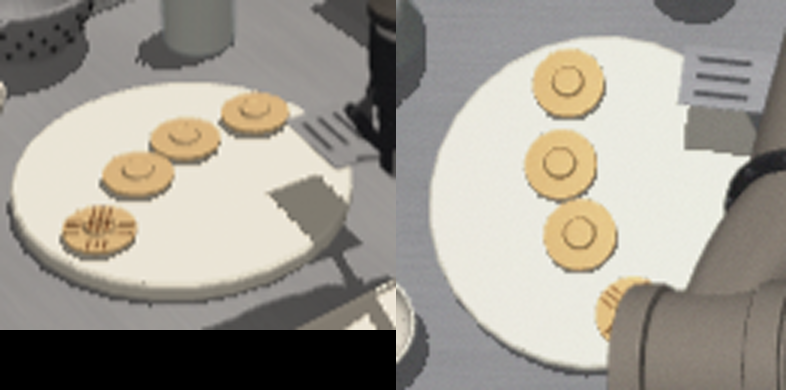

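Request:
{"method": "drive_tool", "body": {
  "increments": "-0.01 -0.003 0 0.01;-0.018 -0.004 0 0.02;-0.024 -0.004 0 0.02;-0.026 -0.004 0 0.02;-0.028 -0.004 0 0.02;-0.028 -0.004 0 0.02;-0.028 -0.004 0 0.02;-0.026 -0.004 0 0.009;-0.02 -0.004 0 0;-0.014 -0.003 0 0;-0.008 0 0 0;0 0 0 0"
}}

```text
t: 22.02
eef_pos: [0.4448, -0.0498, 0.1625]
tool_rot: [-0.0, 0.689, 0.724, 0.0]
contact_force: [-0.8, 0.2, -1.8]
gripper_width: 0.192
```

Request:
{"method": "drive_tool", "body": {
  "increments": "0 0 -0.008 0;0 0 -0.018 0;0 0 -0.02 0;0 0 -0.018 0;0 0 -0.012 0;0 0 -0.006 0;0 0 -0.002 0;0 0 0 0;0 0 0 0;0 0 0 0"
}}

```text
t: 22.85
eef_pos: [0.4472, -0.0485, 0.0785]
tool_rot: [0.001, 0.688, 0.725, 0.001]
contact_force: [-0.2, 0.1, -2.4]
gripper_width: 0.197
```

```bash
python3 look.py 15; python3 -c "
from h import *
o=bot.get_obs()['tool_rot'];print(2*np.arctan2(o[2],o[1]))"
```

```text
22.95 [ 0.447  -0.0484  0.0785] [-0.6 -0.1 -1.1]
[207.  157.4] 89 [0.7023 0.2875 0.034 ]
[204.5 184.7] 104 [0.6032 0.2916 0.034 ]
[210.8 207.9] 107 [0.5213 0.2662 0.034 ]
[228.3 234.1] 112 [0.431  0.2027 0.034 ]
1.623292009277542
```

View pics/v15.png

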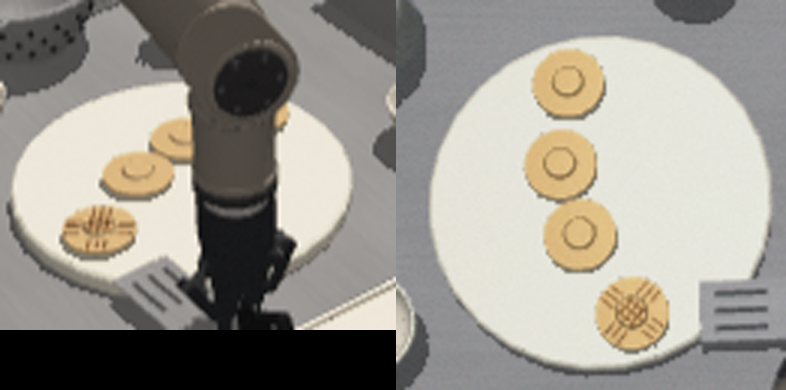

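Request:
{"method": "drive_tool", "body": {
  "increments": "0 0 -0.002 0;-0.0004 0.007 0 0;-0.0006 0.012 0 0;-0.0006 0.012 0 0;-0.0006 0.012 0 0;-0.0005 0.01 0 0;-0.0003 0.005 0 0;-0.0002 0.003 0 0;0 0 0 0;0 0 0 0"
}}

```text
t: 23.78
eef_pos: [0.4432, 0.0125, 0.0759]
tool_rot: [-0.0, 0.688, 0.725, 0.0]
contact_force: [0.0, 0.9, -1.6]
gripper_width: 0.2
```

```bash
python3 look.py 16
```

```text
23.8833 [0.4432 0.0122 0.0759] [ 1.2  0.6 -0.4]
[207.  157.4] 90 [0.7025 0.2875 0.034 ]
[204.6 184.7] 103 [0.6031 0.2914 0.034 ]
[210.8 207.9] 107 [0.5213 0.2662 0.034 ]
[227.4 234.2] 112 [0.4307 0.2057 0.034 ]
```

View pics/v16.png

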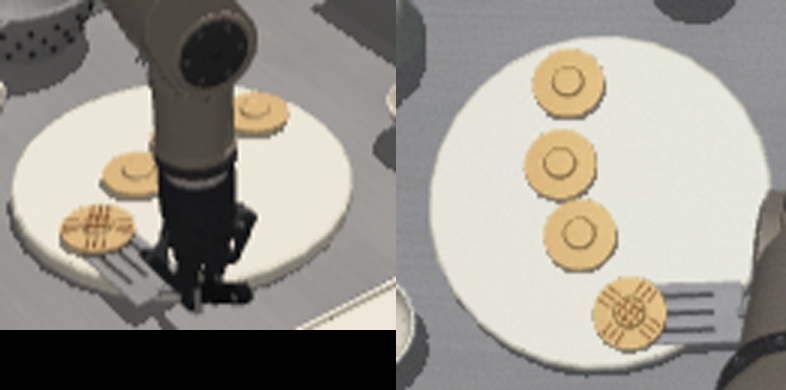

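Request:
{"method": "drive_tool", "body": {
  "increments": "0 0.0005 0.01 0;-0.0002 0.003 0.0085 0;-0.0002 0.004 0.008 0;-0.0002 0.0045 0.0064 0;-0.0003 0.0052 0.0058 0;-0.0003 0.0058 0.0051 0;-0.0003 0.0064 0.0042 0;-0.0003 0.007 0.0035 0;-0.0004 0.0074 0.0025 0;-0.0004 0.0076 0.0015 0;-0.0004 0.0077 0.0005 0;-0.0005 0.009 0 0"
}}

```text
t: 24.88
eef_pos: [0.4403, 0.0818, 0.1324]
tool_rot: [0.0, 0.689, 0.725, 0.001]
contact_force: [0.9, -0.5, 4.5]
gripper_width: 0.196
```

Request:
{"method": "drive_tool", "body": {
  "increments": "-0.0005 0.009 0 0;-0.0005 0.009 0 0;-0.0004 0.008 0 0;0 0.004 0 0;0 0 0.01 0;0.0005 -0.01 0.01 0;0.001 -0.02 0.01 0;0.002 -0.03 0 0;0.002 -0.03 0 0;0 -0.02 0 0"
}}

```text
t: 25.72
eef_pos: [0.4437, -0.0036, 0.1631]
tool_rot: [0.001, 0.69, 0.724, 0.0]
contact_force: [0.5, -0.1, -2.8]
gripper_width: 0.195
```

```bash
python3 look.py 17
```

```text
25.8167 [ 0.4433 -0.0046  0.1629] [ 0.  -0.2 -2. ]
[207.  157.4] 89 [0.7023 0.2875 0.034 ]
[204.5 184.6] 105 [0.6033 0.2916 0.034 ]
[210.8 207.9] 107 [0.5213 0.2662 0.034 ]
[198.8 236.5] 116 [0.4214 0.3022 0.034 ]
```

View pics/v17.png

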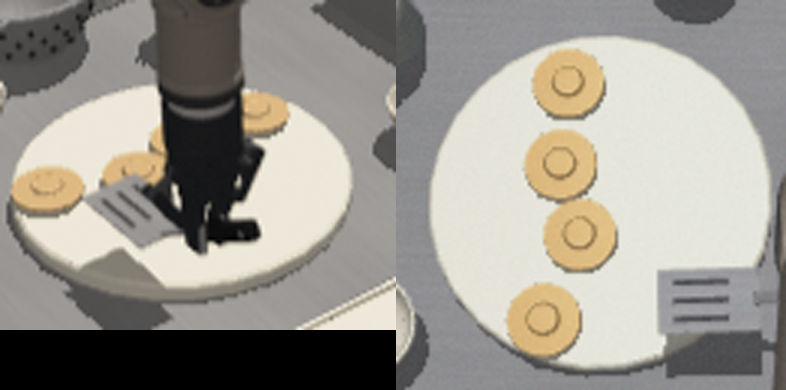

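Request:
{"method": "drive_tool", "body": {
  "increments": "0.002 -0.006 0 -0.03;0.002 -0.008 0 -0.08;0.003 -0.009 0 -0.12;0.003 -0.009 0 -0.12;0.003 -0.009 0 -0.12;0.003 -0.009 0 -0.12;0.003 -0.009 0 -0.12;0.003 -0.009 0 -0.12;0.003 -0.009 0 -0.12;0.003 -0.009 0 -0.12;0.003 -0.006 0 -0.12;0 -0.004 0 -0.12"
}}

```text
t: 26.82
eef_pos: [0.4755, -0.0958, 0.1624]
tool_rot: [0.0, 0.988, 0.153, 0.0]
contact_force: [0.1, 0.0, -2.8]
gripper_width: 0.196
```

Request:
{"method": "drive_tool", "body": {
  "increments": "0 0 0 -0.12;0 0 0 -0.1;0 0 0 -0.05;0 0 0 -0.0236;0 0 -0.015 0;0 0 -0.025 0;0 0 -0.02 0;0 0 -0.012 0;0 0 -0.006 0;0 0 0 0;0 0 0 0;0 0 0 0"
}}

```text
t: 27.82
eef_pos: [0.4756, -0.0956, 0.0848]
tool_rot: [0.0, 1.0, 0.01, 0.001]
contact_force: [0.1, -0.5, -1.6]
gripper_width: 0.192
```

```bash
python3 look.py 18
python3 - <<'E'
from h import *
o=bot.get_obs()['tool_rot'];print(2*np.arctan2(o[2],o[1]))
snap('wrist','w18')
E
```

```text
27.9167 [ 0.4755 -0.0954  0.0848] [ 0.   0.4 -1.8]
[207.  157.4] 89 [0.7023 0.2875 0.034 ]
[204.6 184.7] 103 [0.6031 0.2914 0.034 ]
[210.9 207.9] 108 [0.5213 0.266  0.034 ]
[198.9 236.5] 115 [0.4214 0.3021 0.034 ]
0.019689341734950287
```

View pics/w18.png

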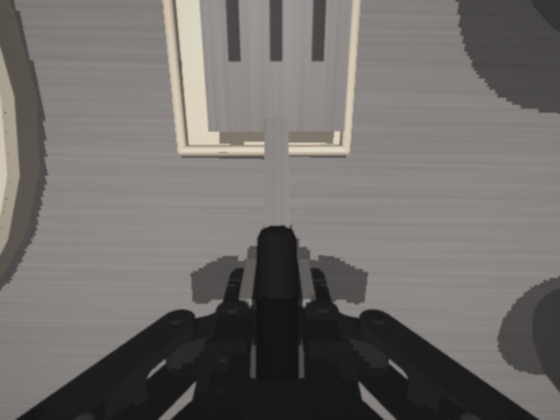

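Request:
{"method": "drive_tool", "body": {
  "increments": "-0.0005 0 -0.006 0.02;0 0 -0.008 0;0 0 -0.006 0;0 0 -0.004 0;0 0 -0.002 0;0 0 -0.002 0;0 0 0 0;0 0 0 0;0 0 0 0"
}}

```text
t: 28.72
eef_pos: [0.474, -0.0955, 0.056]
tool_rot: [-0.0, 1.0, 0.02, -0.0]
contact_force: [-3.0, -0.9, 2.7]
gripper_width: 0.195
```

Request:
{"method": "drive_tool", "body": {
  "increments": "0 0 0 0;0 0 0 0;0 0 0 0;0 0 0 0;0 0 0 0;0 0 0.005 0;0 0 0.01 0;0 0 0.02 0;0 0 0.03 0;0 0 0.03 0;0 0 0.03 0;0 0 0.02 0",
  "grip": 0.7
}}

```text
t: 29.72
eef_pos: [0.4748, -0.0961, 0.2039]
tool_rot: [-0.0, 1.0, 0.019, 0.001]
contact_force: [0.8, 0.2, 0.3]
gripper_width: 0.702
```

```bash
python3 look.py 19
python3 - <<'E'
from h import *
o=bot.get_obs(); print(o['eef_pos'],o['contact_force'])
snap('wrist','w19')
im=load('t19')[0]; cv2.imwrite('pics/t19z.png',cv2.resize(im[100:310,285:460,::-1],None,fx=2.8,fy=2.8,interpolation=cv2.INTER_CUBIC))
E
```

```text
29.8167 [ 0.4763 -0.096   0.2045] [-0.3 -0.2 -0.6]
[207.  157.4] 89 [0.7023 0.2875 0.034 ]
[204.5 184.6] 105 [0.6033 0.2916 0.034 ]
[210.8 207.8] 106 [0.5215 0.2661 0.034 ]
[198.8 236.5] 116 [0.4214 0.3022 0.034 ]
[ 0.47625078 -0.09596587  0.20449004] [-0.25864453 -0.22264768 -0.57153671]
```

View pics/w19.png

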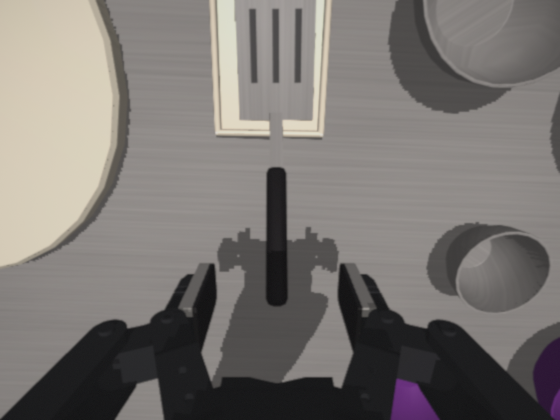

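View pics/t19z.png

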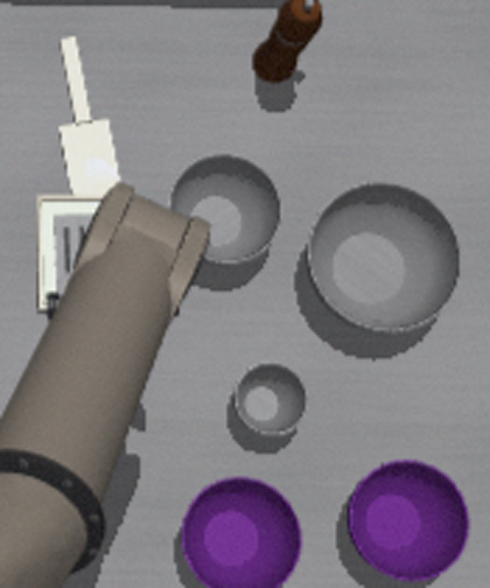

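View pics/s19.png

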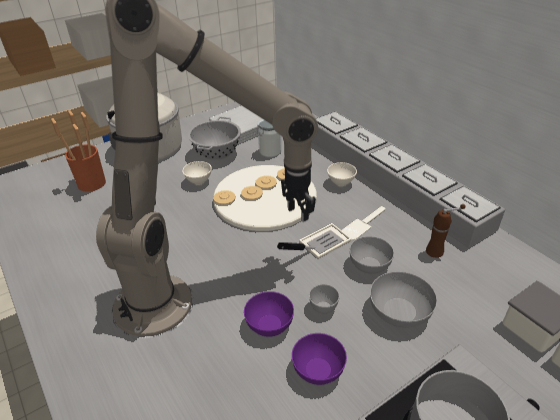

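```bash
python3 - <<'E'
from h import *
im,c=load('t19')
def q(nm,x0,x1,y0,y1,z):
    u0,u1=x0/2.8+285,x1/2.8+285; v0,v1=y0/2.8+100,y1/2.8+100
    u=(u0+u1)/2;v=(v0+v1)/2
    print(nm,(u,v),onz(c,u,v,z).round(4),onz(c,u0,v,z)[1]-onz(c,u1,v,z)[1],onz(c,u,v0,z)[0]-onz(c,u,v1,z)[0])
q('L',308,460,182,333,.072);q('M',170,280,154,265,.066);q('S',235,307,362,436,.058)
E
cat > rim.py <<'E'
from h import *
def rimfit(f,c0,R,z,band=0.012,thr=10,show=None):
    """radial edge search in rectified top-down map at plane z around c0, RANSAC circle"""
    im,c=load(f); s=0.0005; N=int(2*(R+.02)/s)
    xs=c0[0]+(np.arange(N)-N/2)*s; ys=c0[1]+(np.arange(N)-N/2)*s
    K,T=c; X,Y=np.meshgrid(xs,ys,indexing='ij'); P=np.stack([X,Y,np.full_like(X,z)],-1)@T[:3,:3].T+T[:3,3]
    uv=P@K.T; mp=(uv[...,:2]/uv[...,2:]).astype(np.float32)
    g=cv2.remap(cv2.cvtColor(im,cv2.COLOR_RGB2GRAY),mp[...,0],mp[...,1],cv2.INTER_CUBIC)
    return g
E
python3 - <<'E'
from rim import *
a=[rimfit('t19',c,r,z) for c,r,z in [((.58,-.455),.095,.072),((.64,-.265),.071,.066),((.455,-.33),.045,.058)]]
h=max(x.shape[0] for x in a)
o=np.hstack([np.pad(x,((0,h-x.shape[0]),(0,4))) for x in a]); print(o.shape); cv2.imwrite('pics/rect19.png',cv2.resize(o,None,fx=.8,fy=.8))
E
```

```text
L (422.14285714285717, 191.96428571428572) [ 0.5811 -0.4569  0.072 ] 0.18711245119077952 0.18999595010810338
M (365.3571428571429, 174.82142857142858) [ 0.64   -0.2644  0.066 ] 0.13616034344115363 0.14192025660481744
S (381.78571428571433, 242.5) [ 0.407  -0.3161  0.058 ] 0.08705821943326114 0.0895721461205074
(460, 1096)
```

View pics/rect19.png

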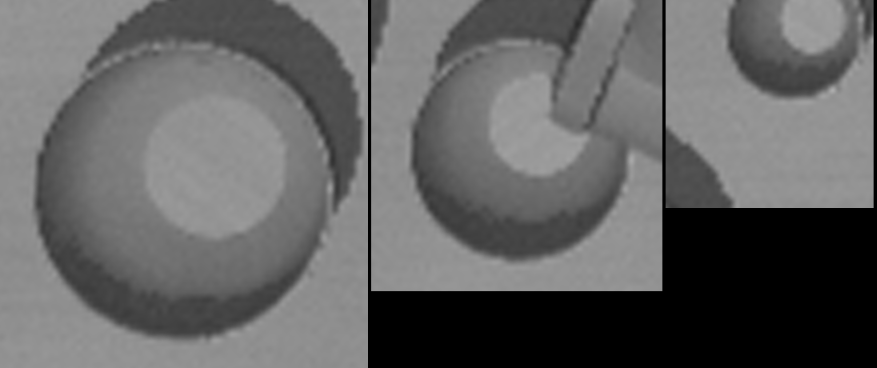

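Request:
{"method": "drive_tool", "body": {
  "increments": "0.008 -0.004 0 -0.01;0.016 -0.009 0 -0.01;0.02 -0.012 0 -0.01;0.02 -0.012 0 -0.01;0.02 -0.012 0 0;0.02 -0.012 0 0;0.018 -0.012 0 0;0.016 -0.01 0 0;0.014 -0.008 0 0;0.009 -0.005 0 0;0.0045 -0.0035 0 0;0 0 0 0",
  "grip": 0.35,
  "squeeze": 45
}}

```text
t: 30.87
eef_pos: [0.6399, -0.196, 0.1992]
tool_rot: [0.0, 1.0, -0.001, -0.001]
contact_force: [-0.7, 0.7, -0.6]
gripper_width: 0.348
```

Run:
```python
from h import *
bot.read_camera('top');
snap('wrist','w20'); o=bot.get_obs(); print(o['t'],o['eef_pos'],o['tool_rot'],o['gripper_width'])
im,c=load('w20'); print(proj(c,(.641,-.1955,.066)),proj(c,(.641,-.264,.066)))
```

```text
30.9667 [ 0.63904026 -0.1950475   0.19980875] [-1.52970470e-04  9.99999341e-01 -5.61631885e-04 -9.89275625e-04] 0.347744097592191
[275.76316359 202.15943481] [358.10989302 202.02887573]
```

View pics/w20.png

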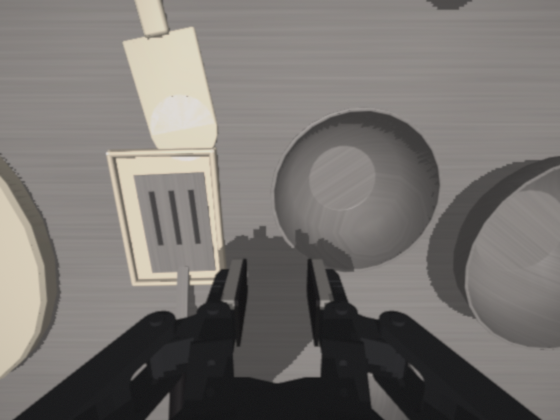

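Run:
```python
from h import *
im,c=load('w20')
for u,v in [(357,109),(355,271),(274,188),(440,185)]: print(onz(c,u,v,.066).round(4))
g=cv2.cvtColor(im,cv2.COLOR_RGB2GRAY)
cv2.imwrite('pics/w20z.png',cv2.resize(im[90:290,250:460,::-1],None,fx=2.8,fy=2.8))
```

```text
[ 0.715  -0.2571  0.066 ]
[ 0.5759 -0.2665  0.066 ]
[ 0.6532 -0.1941  0.066 ]
[ 0.6555 -0.3297  0.066 ]
```

View pics/w20z.png

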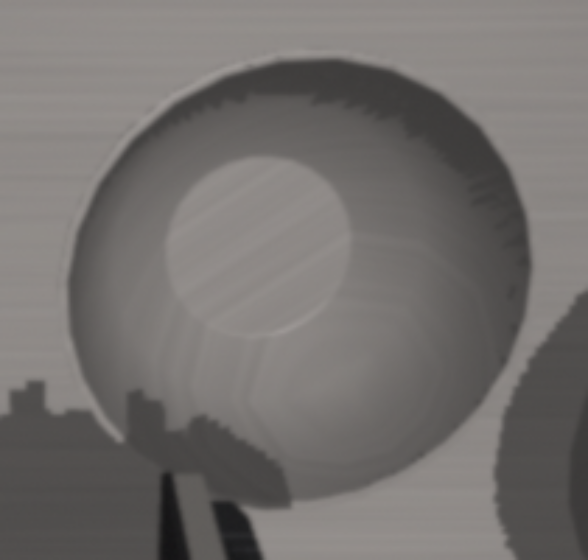

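Request:
{"method": "drive_tool", "body": {
  "increments": "0.003 0.0005 -0.012 0;0 0 -0.022 0;0 0 -0.026 0;0 0 -0.024 0;0 0 -0.02 0;0 0 -0.014 0;0 0 -0.008 0;0 0 -0.003 0;0 0 -0.001 0;0 0 0 0;0 0 0 0"
}}

```text
t: 31.88
eef_pos: [0.6435, -0.1947, 0.0721]
tool_rot: [0.0, 1.0, -0.0, 0.001]
contact_force: [-0.2, 0.1, -0.1]
gripper_width: 0.347
```

Request:
{"method": "drive_tool", "body": {
  "increments": "0 0 0 0;0 0 0 0;0 0 0 0;0 0 0 0;0 0 0 0;0 0 0 0",
  "grip": 0,
  "squeeze": 45
}}

```text
t: 32.38
eef_pos: [0.6447, -0.1954, 0.0726]
tool_rot: [0.001, 1.0, 0.0, 0.002]
contact_force: [1.9, 0.6, 5.6]
gripper_width: 0.031
```

Run:
```python
from h import *
snap('wrist','w21');snap('side','s21'); o=bot.get_obs(); print(o['t'],o['eef_pos'],o['tool_rot'],o['gripper_width'],o['contact_force'])
```

```text
32.4833 [ 0.6446855  -0.19537416  0.07261164] [1.10277074e-03 9.99997151e-01 2.24249629e-04 2.10531548e-03] 0.035123963062182476 [ 2.80709174 -0.43711457  5.88385995]
```

View pics/w21.png

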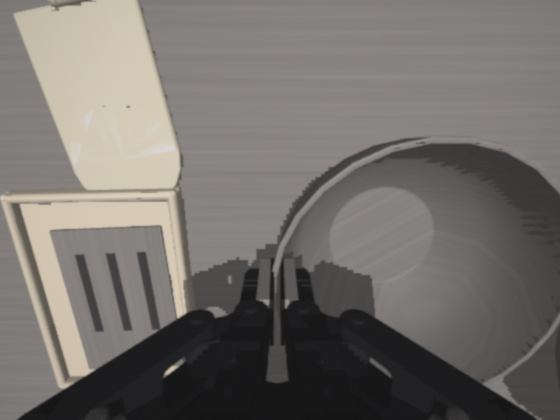

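Request:
{"method": "drive_tool", "body": {
  "increments": "0 0 0.006 0;0 0 0.012 0;0 0 0.02 0;0 0 0.025 0;0 0 0.025 0;0 0 0.022 0;0 0 0.012 0;0 0 0.005 0;0 0 0 0;0 0 0 0"
}}

```text
t: 33.32
eef_pos: [0.6421, -0.1937, 0.1968]
tool_rot: [-0.001, 1.0, -0.0, -0.001]
contact_force: [0.0, 0.0, -1.9]
gripper_width: 0.022
```

Run:
```python
from h import *
snap('wrist','w22');snap('side','s22'); o=bot.get_obs(); print(o['t'],o['eef_pos'],o['gripper_width'],o['contact_force'])
a=load('s22')[0]; a=cv2.resize(a[180:360,290:470,::-1],None,fx=2.5,fy=2.5,interpolation=cv2.INTER_CUBIC)
b=load('w22')[0][:,:,::-1]; b=cv2.resize(b,None,fx=.6,fy=.6); h=450
cv2.imwrite('pics/v22.png',np.hstack([a,np.pad(b,((0,h-b.shape[0]),(0,0),(0,0)))]))
```

```text
33.4167 [ 0.64188196 -0.19372366  0.19620778] 0.016103780431977778 [ 0.20843051 -0.75781823 -2.66145542]
```

View pics/v22.png

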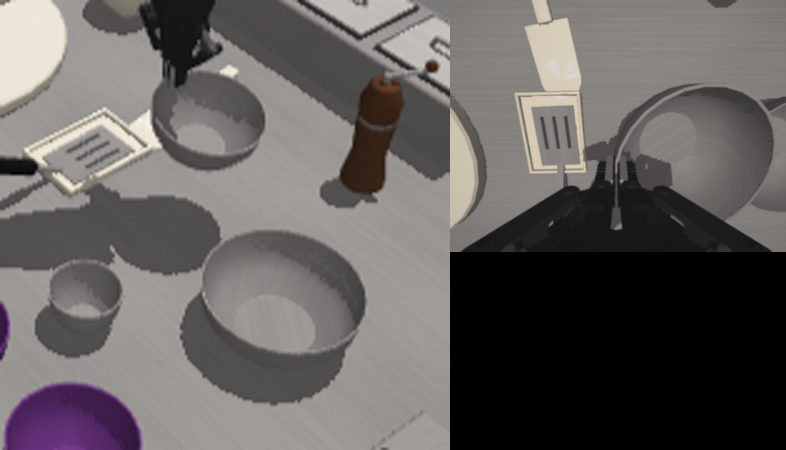

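Request:
{"method": "drive_tool", "body": {
  "increments": "-0.003 -0.008 0 0;-0.005 -0.015 0 0;-0.007 -0.022 0 0;-0.007 -0.025 0 0;-0.007 -0.025 0 0;-0.007 -0.025 0 0;-0.007 -0.022 0 0;-0.006 -0.02 0 0;-0.005 -0.015 0 0;-0.004 -0.01 0 0;-0.002 -0.007 0 0;0 0 0 0"
}}

```text
t: 34.42
eef_pos: [0.581, -0.3908, 0.1978]
tool_rot: [0.001, 1.0, -0.002, -0.0]
contact_force: [-0.2, -0.6, -1.1]
gripper_width: 0.023
```

Request:
{"method": "drive_tool", "body": {
  "increments": "0 0 0 0;0 0 0 0;0 0 0 0"
}}

```text
t: 34.67
eef_pos: [0.5837, -0.3869, 0.1977]
tool_rot: [-0.0, 1.0, 0.001, 0.0]
contact_force: [-0.8, -0.4, -1.9]
gripper_width: 0.021
```

Run:
```python
from h import *
snap('wrist','w23');snap('side','s23');snap('top','t23'); o=bot.get_obs(); print(o['t'],o['eef_pos'],o['gripper_width'],o['contact_force'])
f=lambda a,s:cv2.resize(a[:,:,::-1],None,fx=s,fy=s,interpolation=cv2.INTER_CUBIC)
a=f(load('s23')[0][200:360,310:470],2.5); b=f(load('w23')[0],.7); 
c=f(load('t23')[0][130:260,350:480],2.3); 
cv2.imwrite('pics/v23.png',np.hstack([np.pad(x,((0,400-x.shape[0]),(0,0),(0,0))) for x in (a,b)])); cv2.imwrite('pics/t23z.png',f(load('t23')[0][130:260,350:480],4))
```

```text
34.8167 [ 0.58338364 -0.38743448  0.19786415] 0.019440226751628435 [ 0.09207438 -0.75526501 -1.88202962]
```

View pics/v23.png

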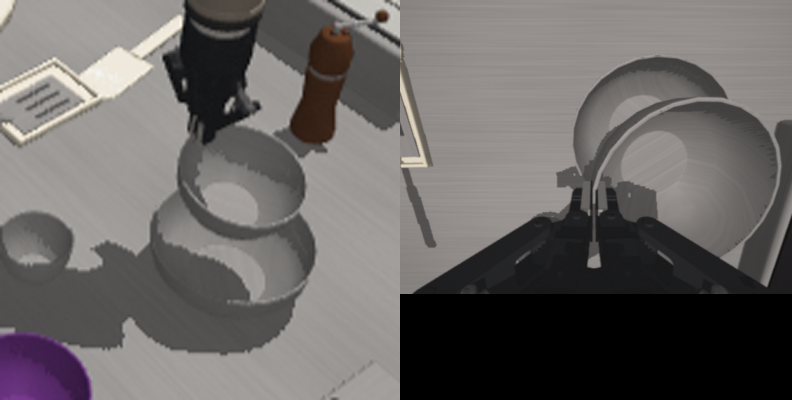

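View pics/t23z.png

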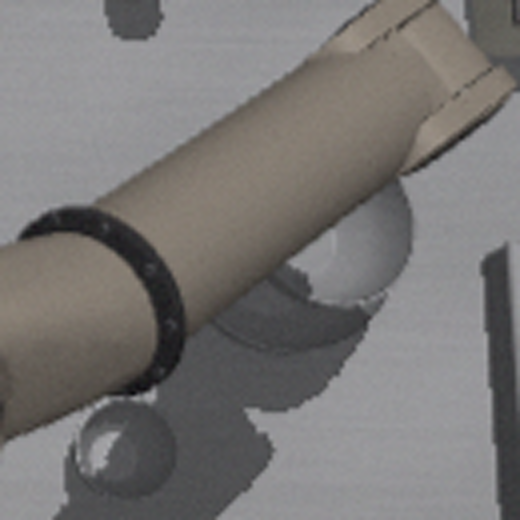

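Run:
```python
from h import *
im,c=load('s23'); t=load('t23')[1]; w=load('w23')[1]
for z in (.191,.072): print(z,proj(c,(.582,-.456,z)),proj(c,(.582+.071,-.456,z)),proj(c,(.582-.071,-.456,z)),proj(c,(.582,-.456+.071,z)),proj(c,(.582,-.456-.071,z)))
print(proj(w,(.582,-.456,.19)))
for u,v in [(406.8,272.8)]: print(onz(c,u,v,.19),onz(c,u,v,.185))
# L from s19
im,c=load('s19')
```

```text
0.191 [407.47370102 266.3495888 ] [425.63281382 255.61381053] [388.43140188 277.60751223] [388.75917429 251.68434214] [427.55166321 282.0832631 ]
0.072 [401.31498264 295.7344785 ] [418.62022733 284.93902172] [383.21601771 307.02507838] [383.80683079 280.91559492] [420.02522097 311.57080698]
[423.36543919 293.09715371]
[ 0.56371611 -0.47131008  0.19      ] [ 0.56784143 -0.46834247  0.185     ]
```

Run:
```python
from h import *
im,w=load('w23'); _,s=load('s23')
# hypothesise tilt angle a about x axis at pinch point, print outline extents
P=np.array([.5834,-.3875,.190])
for a in (0,4,8,12):
    r=np.radians(a); th=np.linspace(0,2*np.pi,73)
    y=-(.0695)+.071*np.cos(th); x=.071*np.sin(th)
    pts=np.c_[P[0]+x,P[1]+y*np.cos(r),P[2]+y*np.sin(r)]
    for n,c in(('w',w),('s',s)):
        uv=np.array([proj(c,p) for p in pts]); print(a,n,uv.min(0).round(0),uv.max(0).round(0))
```

```text
0 w [273. 134.] [586. 405.]
0 s [381. 249.] [435. 286.]
4 w [273. 133.] [567. 397.]
4 s [381. 249.] [434. 288.]
8 w [273. 132.] [549. 390.]
8 s [381. 249.] [434. 291.]
12 w [273. 131.] [531. 384.]
12 s [381. 249.] [433. 292.]
```

Request:
{"method": "drive_tool", "body": {
  "increments": "0 0 -0.006 0;0 0 -0.012 0;0 0 -0.018 0;0 0 -0.02 0;0 0 -0.018 0;0 0 -0.012 0;0 0 -0.008 0;0 0 -0.006 0;0 0 -0.004 0;0 0 0 0;0 0 0 0"
}}

```text
t: 35.73
eef_pos: [0.583, -0.3887, 0.0945]
tool_rot: [0.0, 1.0, -0.0, 0.0]
contact_force: [0.3, -0.4, -1.4]
gripper_width: 0.018
```

Request:
{"method": "drive_tool", "body": {
  "increments": "0 0 -0.004 0;0 0 -0.004 0;0 0 -0.003 0;0 0 0 0;0 0 0 0"
}}

```text
t: 36.15
eef_pos: [0.5847, -0.3862, 0.0846]
tool_rot: [-0.002, 1.0, 0.001, 0.001]
contact_force: [-2.1, 10.6, 12.7]
gripper_width: 0.019
```

```bash
cat > lk2.py <<'E'
import sys
from h import *
k=sys.argv[1]
snap('wrist','w'+k);snap('side','s'+k); o=bot.get_obs(); print(o['t'],o['eef_pos'].round(4),o['gripper_width'],o['contact_force'].round(1))
f=lambda a,s:cv2.resize(a[:,:,::-1],None,fx=s,fy=s,interpolation=cv2.INTER_CUBIC)
a=f(load('s'+k)[0][200:360,310:470],2.5); b=f(load('w'+k)[0],.7)
cv2.imwrite('pics/v%s.png'%k,np.hstack([np.pad(x,((0,400-x.shape[0]),(0,0),(0,0))) for x in (a,b)]))
E
python3 lk2.py 24
```

```text
36.25 [ 0.5847 -0.3863  0.0848] 0.019855717272377303 [-1.7  8.8 11.6]
```

View pics/v24.png

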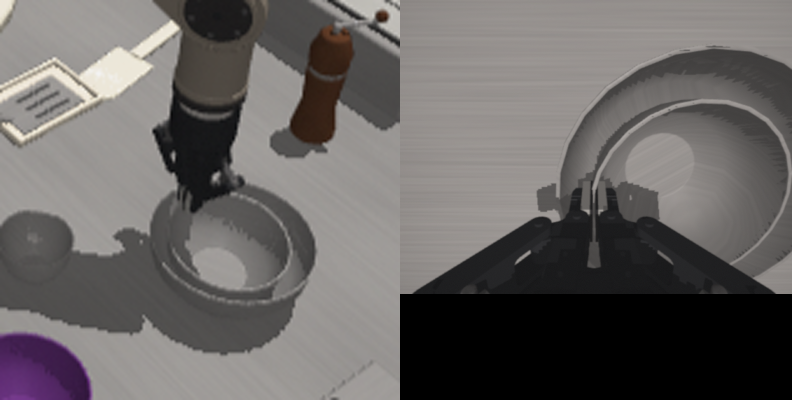

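Request:
{"method": "drive_tool", "body": {
  "increments": "0 0 0 0;0 0 0 0;0 0 0 0;0 0 0 0",
  "grip": 0.1
}}

```text
t: 36.58
eef_pos: [0.583, -0.3882, 0.0829]
tool_rot: [-0.0, 1.0, -0.0, 0.0]
contact_force: [0.8, 1.9, 0.7]
gripper_width: 0.104
```

```bash
python3 lk2.py 25
```

```text
36.6833 [ 0.5828 -0.3883  0.0828] 0.09908202928778666 [1.1 2.4 1.8]
```

View pics/v25.png

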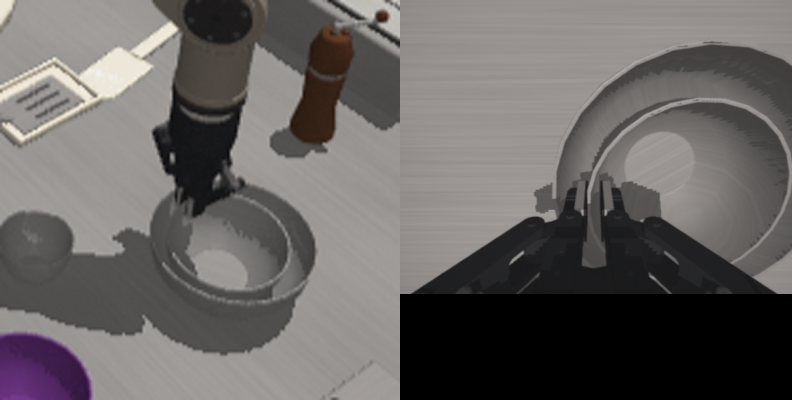

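Request:
{"method": "drive_tool", "body": {
  "increments": "0 0 0.004 0;0 0 0.008 0;0 0 0.012 0;0 0 0.018 0;0 0 0.02 0;0 0 0.02 0;0 0.02 0.02 0;0 0.03 0.02 0;0 0.03 0.01 0;0 0.02 0 0;0 0 0 0",
  "grip": 0.14
}}

```text
t: 37.6
eef_pos: [0.5847, -0.2838, 0.2166]
tool_rot: [-0.001, 1.0, 0.002, 0.001]
contact_force: [0.6, 0.6, -0.3]
gripper_width: 0.141
```

```bash
python3 lk2.py 26
python3 - <<'E'
from h import *
snap('top','t26'); f=lambda a,s:cv2.resize(a[:,:,::-1],None,fx=s,fy=s,interpolation=cv2.INTER_CUBIC)
cv2.imwrite('pics/t26z.png',f(load('t26')[0][130:260,350:480],4.5))
E
```

```text
37.7 [ 0.5832 -0.2882  0.2162] 0.13540240634643974 [-0.1 -0.1 -0.2]
```

View pics/v26.png

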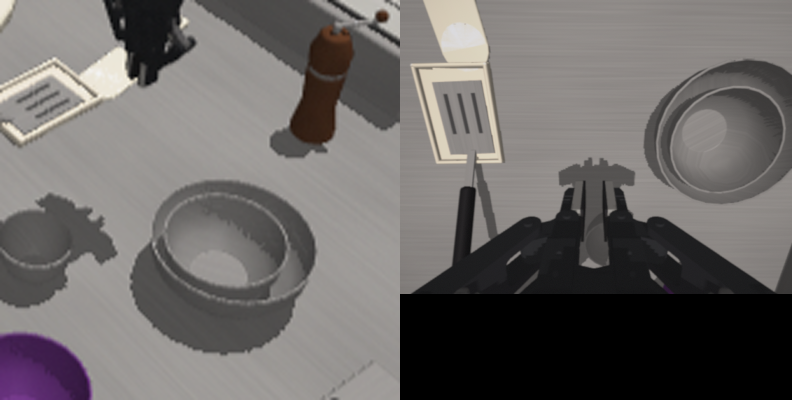

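View pics/t26z.png

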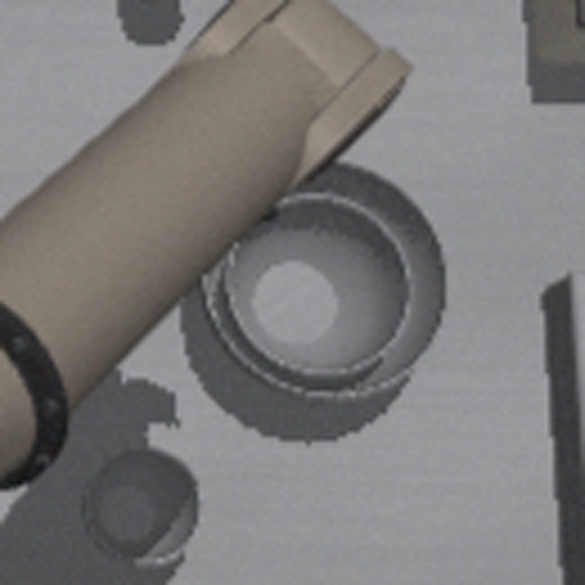

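Request:
{"method": "drive_tool", "body": {
  "increments": "-0.01 0 0 0;-0.018 0.001 0 0;-0.02 0.002 0 0;-0.022 0.002 0 0;-0.022 0.002 0 0;-0.022 0.002 0 0;-0.02 0.002 0 0;-0.018 0.001 0 0;-0.012 0.001 0 0;-0.008 0.001 0 0;-0.004 0 0 0;0 0 0 0",
  "grip": 0.35
}}

```text
t: 38.75
eef_pos: [0.4063, -0.2748, 0.2151]
tool_rot: [-0.0, 1.0, -0.001, 0.0]
contact_force: [1.0, 0.6, 0.1]
gripper_width: 0.35
```

```bash
python3 lk2.py 27
python3 - <<'E'
from h import *
snap('top','t27'); f=lambda a,s:cv2.resize(a[:,:,::-1],None,fx=s,fy=s,interpolation=cv2.INTER_CUBIC)
cv2.imwrite('pics/t27z.png',f(load('t27')[0][130:260,350:480],4.5))
_,w=load('w27'); print(proj(w,(.407,-.316,.058)),proj(w,(.407,-.2725,.058)))
E
```

```text
38.85 [ 0.4076 -0.2746  0.2151] 0.34668659295293924 [ 0.1  0.1 -0.9]
[321.51136637 195.45847474] [273.31309032 195.53567408]
```

View pics/w27.png

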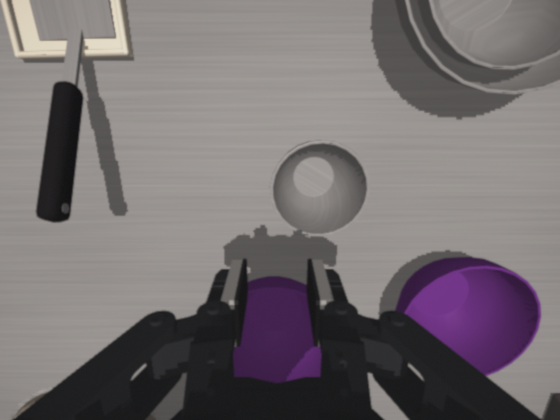

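View pics/t27z.png

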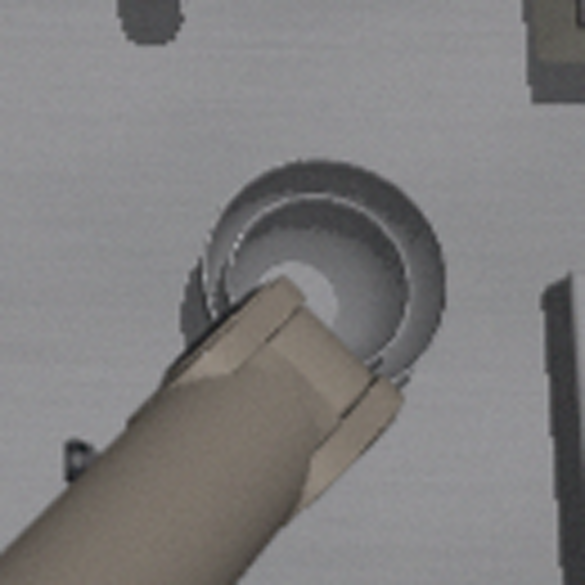

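View pics/s27.png

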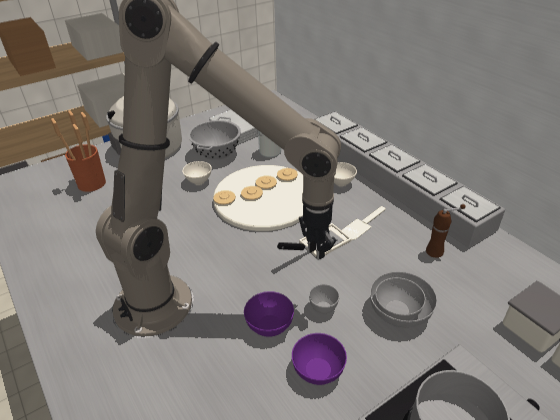

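Run:
```python
from h import *
t=load('t26')[1]; s=load('s26')[1]
def tri(a,b):
    o1,d1=ray(t,*a); o2,d2=ray(s,*b); k=np.linalg.lstsq(np.c_[d1,-d2],o2-o1,rcond=None)[0]; return o1+k[0]*d1,o2+k[1]*d2
print('M',tri((421,193.55),(400.4,296.8))); print('L',tri((350+324.5/4.5,130+277.5/4.5),(403.8,297)))
for nm,u,v in(('M',421,193.55),('L',350+324.5/4.5,130+277.5/4.5)): print(nm,onz(t,u,v,.071))
im=load('s27')[0]; cv2.imwrite('pics/s27z.png',cv2.resize(im[265:340,360:445,::-1],None,fx=8,fy=8,interpolation=cv2.INTER_CUBIC))
```

```text
M (array([ 0.57653533, -0.45411087,  0.06772838]), array([ 0.57927421, -0.45566092,  0.06893082]))
L (array([ 0.58373327, -0.4589146 ,  0.06583282]), array([ 0.58761257, -0.46112863,  0.06756608]))
M [ 0.5757211  -0.45301167  0.071     ]
L [ 0.58242373 -0.45716395  0.071     ]
```

View pics/s27z.png

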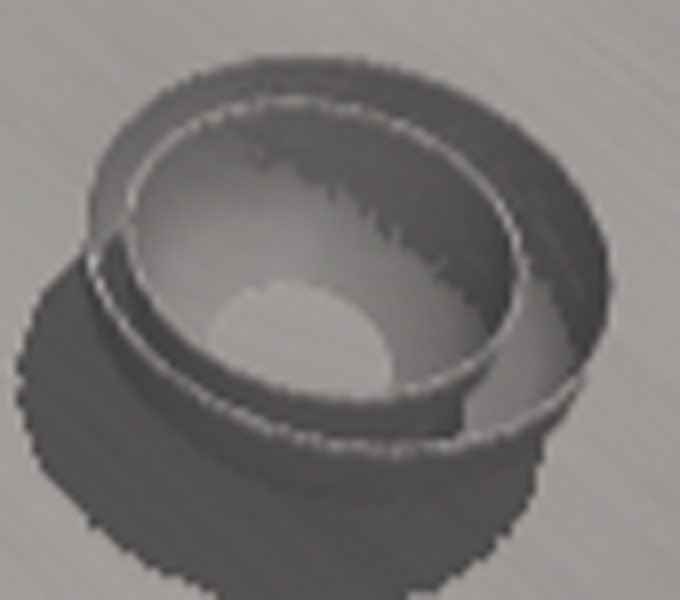

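Request:
{"method": "drive_tool", "body": {
  "increments": "0.006 -0.007 0 0;0.012 -0.013 0 0;0.018 -0.019 0 0;0.02 -0.021 0 0;0.02 -0.021 0 0;0.02 -0.021 0 0;0.02 -0.021 0 0;0.018 -0.019 0 0;0.014 -0.015 0 0;0.01 -0.011 0 0;0.007 -0.007 0 0;0.0035 -0.0035 0 0",
  "grip": 0
}}

```text
t: 39.9
eef_pos: [0.5767, -0.4542, 0.2135]
tool_rot: [0.0, 1.0, 0.0, -0.0]
contact_force: [0.1, 0.4, -0.3]
gripper_width: 0.001
```

Request:
{"method": "drive_tool", "body": {
  "increments": "0 0 0 0;0 0 -0.01 0;0 0 -0.02 0;0 0 -0.025 0;0 0 -0.03 0;0 0 -0.03 0;0 0 -0.022 0;0 0 -0.014 0;0 0 -0.008 0;0 0 -0.003 0;0 0 0 0;0 0 0 0"
}}

```text
t: 40.9
eef_pos: [0.5759, -0.4535, 0.0543]
tool_rot: [0.001, 1.0, -0.0, 0.001]
contact_force: [0.2, 0.3, -0.2]
gripper_width: 0.001
```

Request:
{"method": "drive_tool", "body": {
  "increments": "0.004 -0.0025 0 0;0.006 -0.004 0 0;0.006 -0.004 0 0;0.005 -0.003 0 0;0.003 -0.002 0 0;0.003 -0.002 0 0;0.002 -0.001 0 0;0 0 0 0"
}}

```text
t: 41.57
eef_pos: [0.6046, -0.4716, 0.0528]
tool_rot: [0.0, 1.0, -0.0, 0.0]
contact_force: [0.2, 0.8, 0.2]
gripper_width: -0.003
```

```bash
python3 lk2.py 28
```

```text
41.6667 [ 0.6041 -0.4713  0.0527] -0.0002997937665179049 [-1.1  0.3 -0.6]
```

View pics/v28.png

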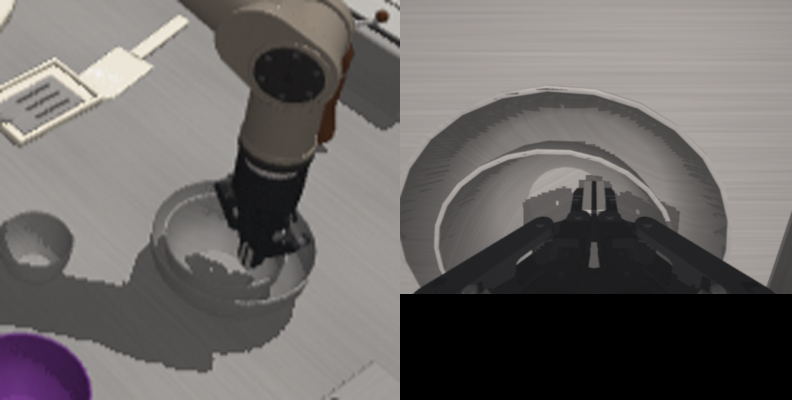

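Not yet in contact. Going on in small steps.

Request:
{"method": "drive_tool", "body": {
  "increments": "0.002 -0.0012 0 0;0.003 -0.002 0 0;0.003 -0.002 0 0;0.002 -0.0012 0 0;0 0 0 0"
}}

```text
t: 42.08
eef_pos: [0.6145, -0.4779, 0.0528]
tool_rot: [-0.0, 1.0, -0.0, -0.0]
contact_force: [-0.8, 0.9, 0.9]
gripper_width: -0.003
```

Request:
{"method": "drive_tool", "body": {
  "increments": "0.002 -0.0012 0 0;0.002 -0.0012 0 0;0 0 0 0;0 0 0 0"
}}

```text
t: 42.42
eef_pos: [0.6183, -0.4802, 0.0529]
tool_rot: [-0.0, 1.0, -0.0, 0.0]
contact_force: [-0.9, 1.3, 1.1]
gripper_width: -0.004
```

Request:
{"method": "drive_tool", "body": {
  "increments": "0.002 -0.0012 0 0;0.002 -0.0012 0 0;0 0 0 0;0 0 0 0"
}}

```text
t: 42.75
eef_pos: [0.6226, -0.4827, 0.0529]
tool_rot: [0.0, 1.0, -0.0, 0.0]
contact_force: [-0.1, 1.0, -0.2]
gripper_width: 0.0
```

```bash
python3 lk2.py 29
```

```text
42.85 [ 0.6226 -0.4827  0.053 ] -0.0008791781204114395 [-0.2 -0.1  0.8]
```

View pics/v29.png

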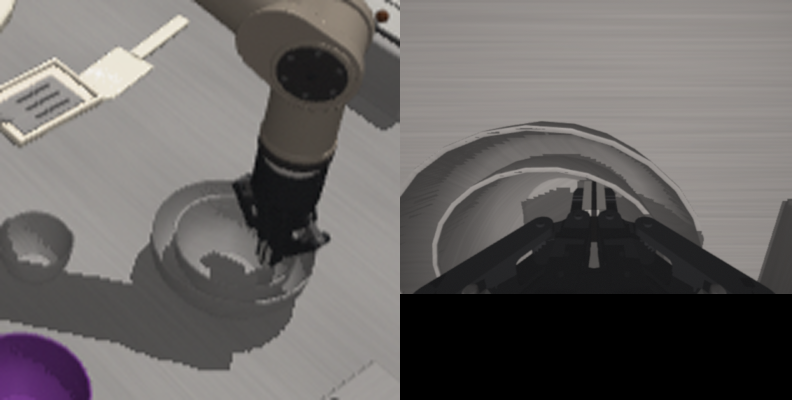

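Request:
{"method": "drive_tool", "body": {
  "increments": "-0.005 0.003 0 0;-0.01 0.006 0.005 0;-0.01 0.006 0.015 0;0 0 0.025 0;0 0 0.03 0;0 0 0.03 0;-0.005 0.01 0.03 0;-0.015 0.03 0.02 0;-0.02 0.035 0 0;-0.02 0.03 0 0;-0.015 0.02 0 0;-0.008 0.01 0 0"
}}

```text
t: 43.85
eef_pos: [0.5125, -0.3293, 0.2077]
tool_rot: [-0.001, 1.0, 0.0, -0.0]
contact_force: [0.1, -0.5, 0.8]
gripper_width: -0.001
```

```bash
python3 lk2.py 30
python3 - <<'E'
from h import *
snap('top','t30'); f=lambda a,s:cv2.resize(a[:,:,::-1],None,fx=s,fy=s,interpolation=cv2.INTER_CUBIC)
a=f(load('t30')[0][130:260,350:480],4); b=f(load('s30')[0][265:340,360:445],5)
h=max(len(a),len(b)); cv2.imwrite('pics/z30.png',np.hstack([np.pad(x,((0,h-len(x)),(0,0),(0,0))) for x in (b,a)]))
E
```

```text
43.95 [ 0.5132 -0.3304  0.208 ] 0.0010532359180164895 [-0.1  0.1 -0. ]
```

View pics/z30.png

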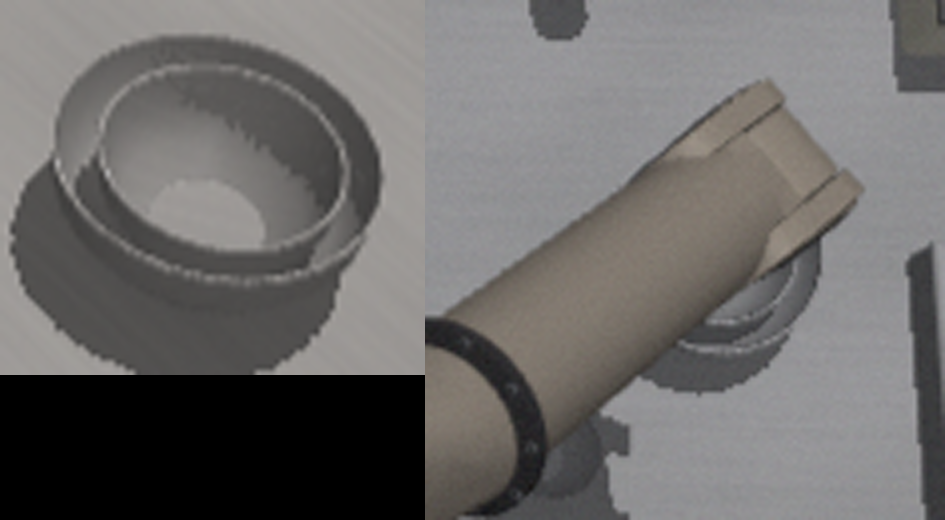

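Run:
```python
from h import *
_,w=load('w27')
for u,v in [(320,141),(320,234),(273,187),(367,187)]: print(onz(w,u,v,.058).round(4))
```

```text
[ 0.4555 -0.3126  0.058 ]
[ 0.3692 -0.3162  0.058 ]
[ 0.415  -0.2723  0.058 ]
[ 0.4148 -0.3563  0.058 ]
```

Request:
{"method": "drive_tool", "body": {
  "increments": "-0.01 0.004 0 0;-0.015 0.008 0 0;-0.018 0.01 0 0;-0.018 0.01 0 0;-0.015 0.01 0 0;-0.012 0.008 0 0;-0.01 0.004 0 0;-0.005 0.002 0 0;0 0 0 0;0 0 0 0",
  "grip": 0.35
}}

```text
t: 44.83
eef_pos: [0.4121, -0.2772, 0.2083]
tool_rot: [0.0, 1.0, -0.0, 0.001]
contact_force: [0.6, 0.6, 0.4]
gripper_width: 0.353
```

Run:
```python
from h import *
snap('top','t31');snap('wrist','w31'); f=lambda a,s:cv2.resize(a[:,:,::-1],None,fx=s,fy=s,interpolation=cv2.INTER_CUBIC)
o=bot.get_obs(); print(o['t'],o['eef_pos'])
cv2.imwrite('pics/t31z.png',f(load('t31')[0][150:260,355:465],5)); cv2.imwrite('pics/w31z.png',f(load('w31')[0][120:260,240:400],4))
```

```text
44.9333 [ 0.41223737 -0.2771941   0.20817612]
```

View pics/t31z.png

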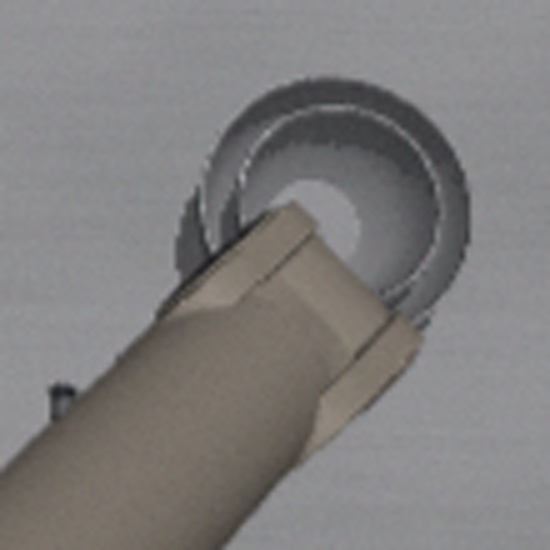

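View pics/w31z.png

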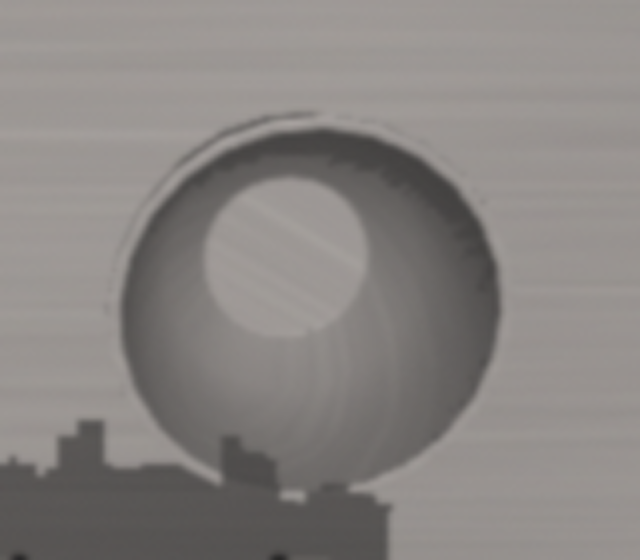

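Request:
{"method": "drive_tool", "body": {
  "increments": "-0.002 0.005 -0.012 0;0 0 -0.022 0;0 0 -0.026 0;0 0 -0.026 0;0 0 -0.024 0;0 0 -0.016 0;0 0 -0.01 0;0 0 -0.006 0;0 0 -0.003 0;0 0 0 0;0 0 0 0"
}}

```text
t: 45.85
eef_pos: [0.4098, -0.272, 0.0635]
tool_rot: [0.0, 1.0, -0.0, 0.001]
contact_force: [-0.2, -0.8, 0.2]
gripper_width: 0.347
```

Request:
{"method": "drive_tool", "body": {
  "increments": "0 0 0 0;0 0 0 0;0 0 0 0;0 0 0 0;0 0 0 0;0 0 0 0",
  "grip": 0,
  "squeeze": 45
}}

```text
t: 46.35
eef_pos: [0.4102, -0.272, 0.0641]
tool_rot: [0.0, 1.0, -0.0, 0.001]
contact_force: [-1.2, 2.9, 11.7]
gripper_width: 0.031
```

```bash
python3 lk2.py 32
```

```text
46.45 [ 0.4102 -0.272   0.0641] 0.03613995239323139 [-1.   2.2  9.9]
```

View pics/v32.png

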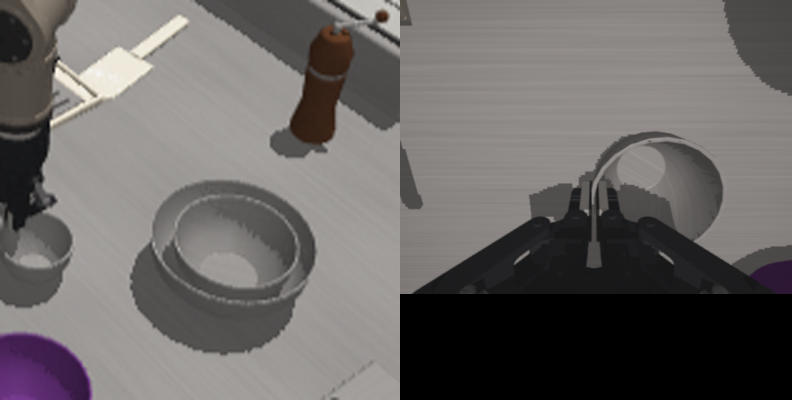

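Request:
{"method": "drive_tool", "body": {
  "increments": "0 0 0.006 0;0 0 0.012 0;0 0 0.02 0;0 0 0.026 0;0 0 0.026 0;0.004 -0.004 0.024 0;0.01 -0.008 0.012 0;0.015 -0.012 0.005 0;0.018 -0.015 0 0;0.02 -0.016 0 0;0.02 -0.016 0 0;0.02 -0.016 0 0"
}}

```text
t: 47.45
eef_pos: [0.5171, -0.3587, 0.1941]
tool_rot: [-0.0, 1.0, -0.0, -0.0]
contact_force: [0.3, -0.3, -0.3]
gripper_width: 0.02
```

Request:
{"method": "drive_tool", "body": {
  "increments": "0.018 -0.016 0 0;0.016 -0.013 0 0;0.014 -0.011 0 0;0.01 -0.008 0 0;0.007 -0.005 0 0;0.0038 -0.004 0 0;0 0 0 0;0 0 0 0;0 0 0 0;0 0 0 0"
}}

```text
t: 48.28
eef_pos: [0.5846, -0.4151, 0.1941]
tool_rot: [-0.0, 1.0, -0.0, -0.0]
contact_force: [-0.1, 0.1, -0.7]
gripper_width: 0.02
```

```bash
python3 lk2.py 33
```

```text
48.3833 [ 0.5849 -0.4152  0.1941] 0.022649203163397268 [ 0.5  0.1 -1.5]
```

View pics/v33.png

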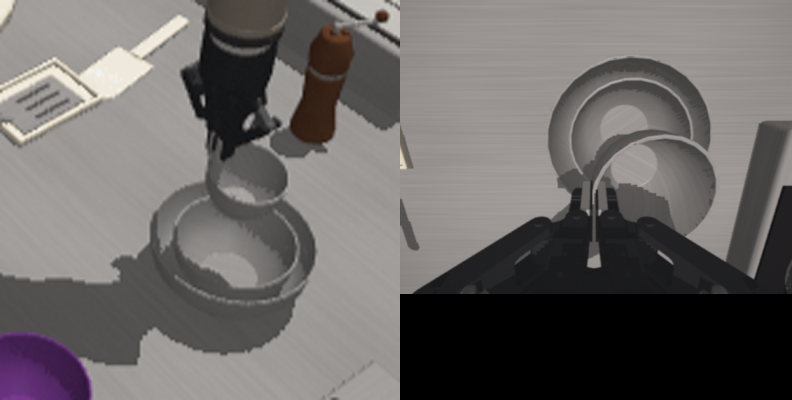

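Request:
{"method": "drive_tool", "body": {
  "increments": "0.0005 0 -0.006 0;0 0 -0.012 0;0 0 -0.018 0;0 0 -0.02 0;0 0 -0.018 0;0 0 -0.012 0;0 0 -0.008 0;0 0 -0.005 0;0 0 -0.003 0;0 0 0 0;0 0 0 0"
}}

```text
t: 49.3
eef_pos: [0.5859, -0.416, 0.0926]
tool_rot: [0.0, 1.0, -0.0, 0.0]
contact_force: [0.5, 0.0, 0.2]
gripper_width: 0.016
```

Request:
{"method": "drive_tool", "body": {
  "increments": "0 0 -0.003 0;0 0 -0.003 0;0 0 -0.002 0;0 0 0 0;0 0 0 0"
}}

```text
t: 49.72
eef_pos: [0.5856, -0.4155, 0.0838]
tool_rot: [-0.0, 1.0, -0.0, -0.0]
contact_force: [0.6, -0.6, -0.5]
gripper_width: 0.018
```

Request:
{"method": "drive_tool", "body": {
  "increments": "0 0 -0.002 0;0 0 -0.002 0;0 0 0 0;0 0 0 0"
}}

```text
t: 50.05
eef_pos: [0.5855, -0.4155, 0.0797]
tool_rot: [-0.0, 1.0, -0.0, -0.0]
contact_force: [-0.1, 0.2, -0.5]
gripper_width: 0.024
```

```bash
python3 lk2.py 34
```

```text
50.15 [ 0.5856 -0.4156  0.0799] 0.018741149399948493 [-0.5 -0.1 -0.5]
```

View pics/v34.png

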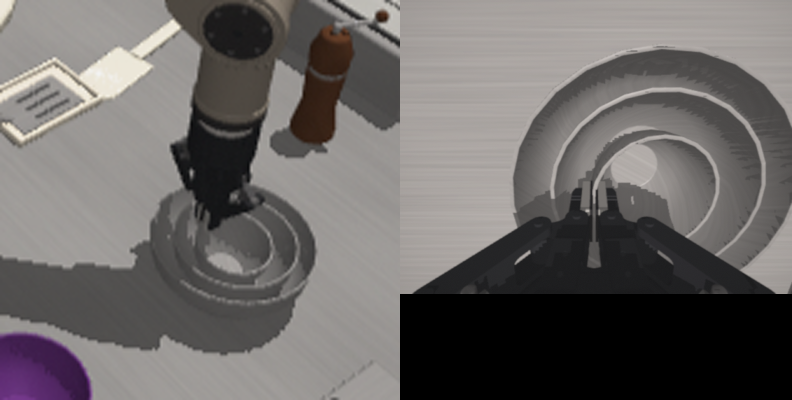

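Request:
{"method": "drive_tool", "body": {
  "increments": "0 0 -0.002 0;0 0 -0.002 0;0 0 0 0;0 0 0 0"
}}

```text
t: 50.48
eef_pos: [0.5864, -0.4147, 0.0773]
tool_rot: [-0.001, 1.0, 0.0, 0.001]
contact_force: [-1.7, 6.4, 10.8]
gripper_width: 0.027
```

Request:
{"method": "drive_tool", "body": {
  "increments": "0 0 0 0;0 0 0 0;0 0 0 0;0 0 0 0;0 0 0.003 0;0 0 0.006 0;0 0 0.012 0;0 0 0.02 0;0 0 0.025 0;0 0 0.025 0;0 0.02 0.025 0;-0.01 0.03 0.015 0",
  "grip": 0.12
}}

```text
t: 51.48
eef_pos: [0.5764, -0.3693, 0.2114]
tool_rot: [0.003, 1.0, -0.002, 0.002]
contact_force: [0.6, 0.1, 0.8]
gripper_width: 0.123
```

Request:
{"method": "drive_tool", "body": {
  "increments": "-0.02 0.035 0 0;-0.025 0.038 0 0;-0.025 0.038 0 0;-0.025 0.038 0 0;-0.02 0.03 0 0;-0.015 0.02 0 0;-0.01 0.01 0 0;0 0 0 0;0 0 0 0"
}}

```text
t: 52.23
eef_pos: [0.4423, -0.1661, 0.2078]
tool_rot: [-0.0, 1.0, 0.0, 0.001]
contact_force: [0.7, 0.2, -0.3]
gripper_width: 0.122
```

```bash
cat > lk3.py <<'E'
import sys
from h import *
k=sys.argv[1]
snap('side','s'+k);snap('top','t'+k); o=bot.get_obs(); print(o['t'],o['eef_pos'].round(4))
f=lambda a,s:cv2.resize(a[:,:,::-1],None,fx=s,fy=s,interpolation=cv2.INTER_CUBIC)
a=f(load('t'+k)[0][155:235,380:460],5); b=f(load('s'+k)[0][265:340,360:445],4.5)
h=max(len(a),len(b)); cv2.imwrite('pics/z%s.png'%k,np.hstack([np.pad(x,((0,h-len(x)),(0,0),(0,0))) for x in (b,a)])); print(b.shape)
E
python3 lk3.py 35
```

```text
52.3333 [ 0.4429 -0.1672  0.2077]
(338, 382, 3)
```

View pics/z35.png

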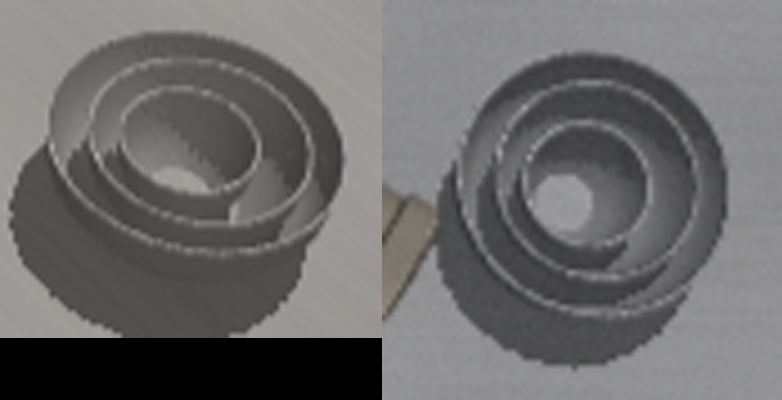

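Run:
```python
from h import *
t=load('t35')[1]; s=load('s35')[1]
def tri(a,b):
    o1,d1=ray(t,*a); o2,d2=ray(s,*b); k=np.linalg.lstsq(np.c_[d1,-d2],o2-o1,rcond=None)[0]; p,q=o1+k[0]*d1,o2+k[1]*d2; return ((p+q)/2).round(4),np.linalg.norm(p-q).round(4)
for n,a,b in [('L',(592-382,185),(196,142)),('M',(597.5-382,179.5),(202.5,142)),('S',(586-382,182.5),(192,143))]:
    print(n,tri((380+a[0]/5,155+a[1]/5),(360+b[0]/4.5,265+b[1]/4.5)), onz(t,380+a[0]/5,155+a[1]/5,.069).round(4))
im=load('t35')[0]; cv2.imwrite('pics/t35b.png',cv2.resize(im[160:222,390:452,::-1],None,fx=9,fy=9,interpolation=cv2.INTER_CUBIC))
im=load('s35')[0]; cv2.imwrite('pics/s35b.png',cv2.resize(im[268:326,368:440,::-1],None,fx=9,fy=9,interpolation=cv2.INTER_CUBIC))
```

```text
L (array([ 0.5845, -0.4593,  0.0685]), np.float64(0.0057)) [ 0.5817 -0.4574  0.069 ]
M (array([ 0.5876, -0.4625,  0.0697]), np.float64(0.0045)) [ 0.5857 -0.4614  0.069 ]
S (array([ 0.5864, -0.4561,  0.0638]), np.float64(0.0037)) [ 0.5834 -0.4533  0.069 ]
```

View pics/t35b.png

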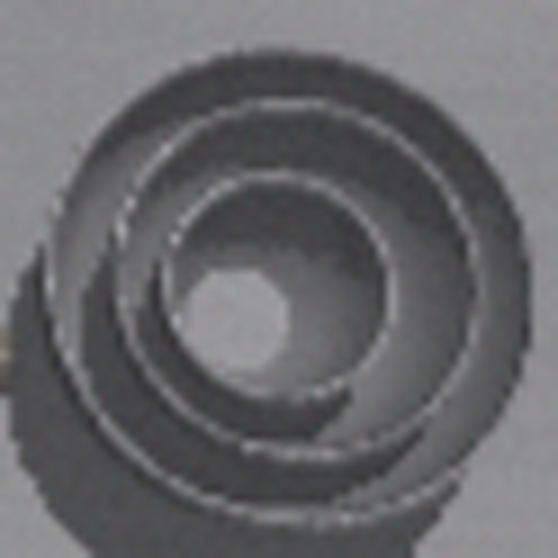

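View pics/s35b.png

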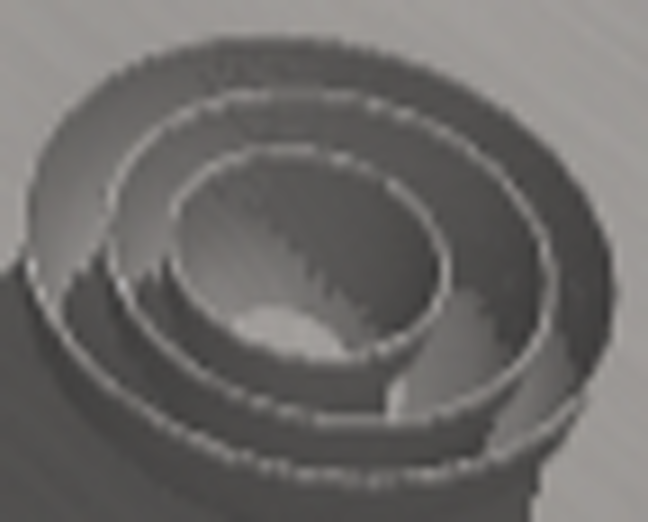

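Request:
{"method": "drive_tool", "body": {
  "increments": "0.005 -0.01 0 0;0.01 -0.022 0 0;0.014 -0.03 0 0;0.016 -0.034 0 0;0.017 -0.034 0 0;0.017 -0.034 0 0;0.016 -0.032 0 0;0.015 -0.03 0 0;0.012 -0.025 0 0;0.01 -0.018 0 0;0.006 -0.011 0 0;0.0025 -0.0065 0 0",
  "grip": 0
}}

```text
t: 53.33
eef_pos: [0.5823, -0.4562, 0.206]
tool_rot: [0.001, 1.0, -0.001, -0.0]
contact_force: [0.5, 0.3, -0.0]
gripper_width: 0.004
```

Request:
{"method": "drive_tool", "body": {
  "increments": "0 0 0 0;0 0 -0.01 0;0 0 -0.02 0;0 0 -0.026 0;0 0 -0.03 0;0 0 -0.028 0;0 0 -0.02 0;0 0 -0.012 0;0 0 -0.006 0;0 0 -0.002 0;0 0 0 0;0 0 0 0"
}}

```text
t: 54.33
eef_pos: [0.583, -0.4533, 0.0544]
tool_rot: [0.001, 1.0, -0.0, 0.001]
contact_force: [0.3, 0.2, 0.7]
gripper_width: 0.003
```

```bash
python3 lk2.py 36
```

```text
54.4333 [ 0.583  -0.4533  0.0545] -0.0007391695713135298 [-0.4  0.2 -1. ]
```

View pics/v36.png

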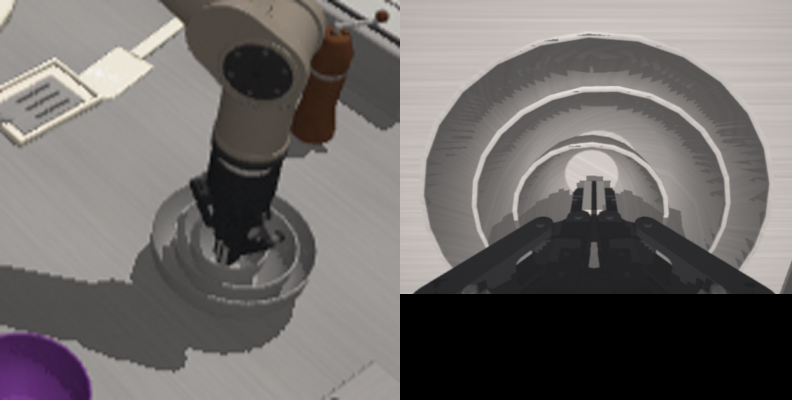

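Request:
{"method": "drive_tool", "body": {
  "increments": "0 -0.004 0 0;0 -0.005 0 0;0 -0.005 0 0;0 -0.004 0 0;0 -0.002 0 0;0 -0.002 0 0;0 0 0 0;0 0 0 0"
}}

```text
t: 55.1
eef_pos: [0.5824, -0.4747, 0.0529]
tool_rot: [-0.0, 1.0, -0.0, 0.0]
contact_force: [0.5, 0.3, -0.6]
gripper_width: -0.002
```

```bash
python3 lk2.py 37
```

```text
55.2 [ 0.5825 -0.4745  0.0528] 0.002617712343514189 [-0.6 -0.4 -0.2]
```

View pics/v37.png

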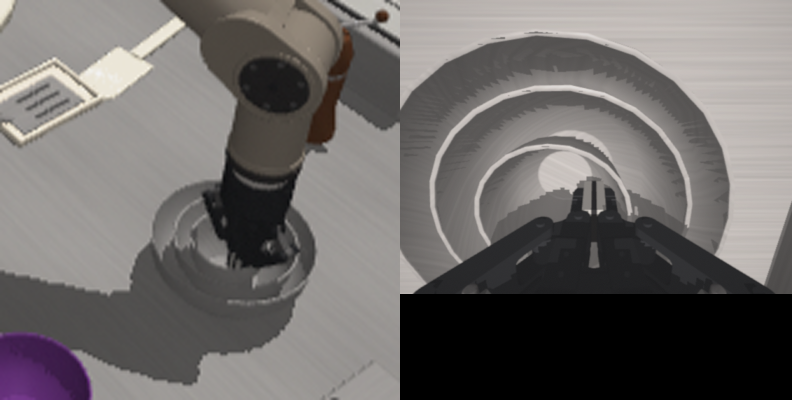

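Request:
{"method": "drive_tool", "body": {
  "increments": "0 -0.002 0 0;0 -0.002 0 0;0 -0.002 0 0;0 0 0 0;0 0 0 0"
}}

```text
t: 55.62
eef_pos: [0.5823, -0.481, 0.0529]
tool_rot: [0.0, 1.0, -0.0, 0.0]
contact_force: [0.6, -0.4, -0.4]
gripper_width: -0.0
```

```bash
python3 lk2.py 38
```

```text
55.7167 [ 0.5823 -0.4808  0.053 ] 0.002470641973498092 [-0.1 -1.   0.2]
```

View pics/v38.png

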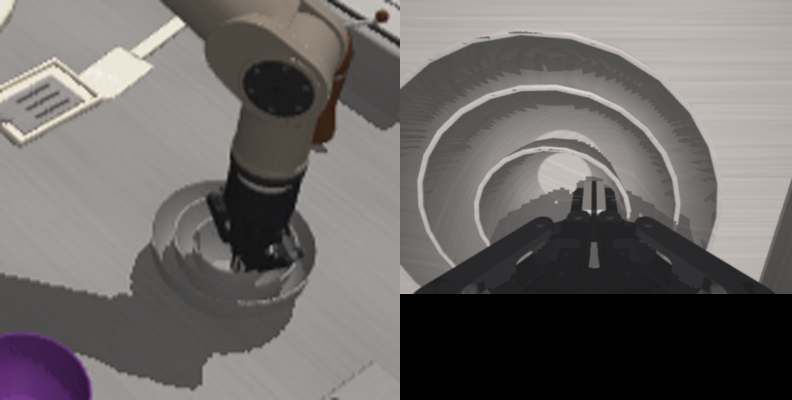

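Request:
{"method": "drive_tool", "body": {
  "increments": "0 0.005 0 0;0 0.01 0.003 0;0 0.006 0.015 0;0 0 0.025 0;0 0 0.03 0;0 0 0.03 0;-0.005 0.01 0.03 0;-0.015 0.03 0.02 0;-0.025 0.038 0 0;-0.025 0.038 0 0;-0.025 0.038 0 0;-0.02 0.03 0 0"
}}

```text
t: 56.72
eef_pos: [0.4721, -0.2823, 0.2064]
tool_rot: [-0.001, 1.0, 0.0, 0.0]
contact_force: [0.8, 0.7, 0.4]
gripper_width: 0.002
```

Request:
{"method": "drive_tool", "body": {
  "increments": "-0.02 0.03 0 0;-0.015 0.02 0 0;-0.01 0.01 0 0;0 0.01 0 0;0 0 0 0;0 0 0 0",
  "grip": 1
}}

```text
t: 57.22
eef_pos: [0.4291, -0.2144, 0.2066]
tool_rot: [-0.001, 1.0, 0.001, 0.001]
contact_force: [0.6, 0.1, -0.1]
gripper_width: 0.846
```

```bash
python3 lk3.py 39; python3 look.py 40
```

```text
57.3167 [ 0.4292 -0.2157  0.2065]
(338, 382, 3)
57.4167 [ 0.4289 -0.216   0.2062] [-0.2  0.  -0.8]
[207.  157.4] 89 [0.7023 0.2875 0.034 ]
[204.5 184.7] 104 [0.6032 0.2916 0.034 ]
[210.8 207.7] 109 [0.5218 0.2662 0.034 ]
[198.9 236.5] 115 [0.4214 0.3021 0.034 ]
```

View pics/z39.png

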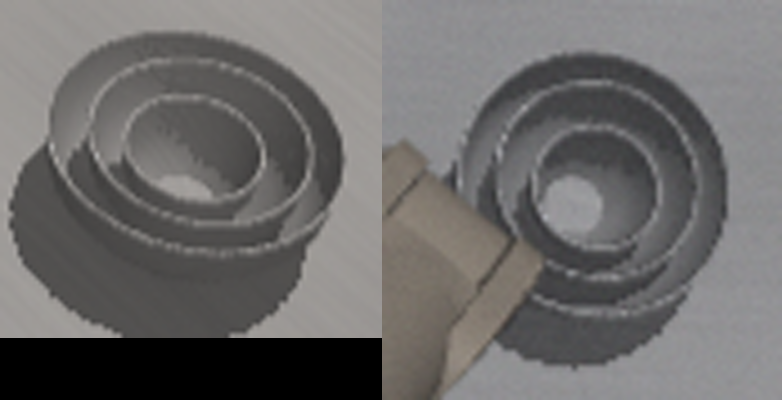

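View pics/t39.png

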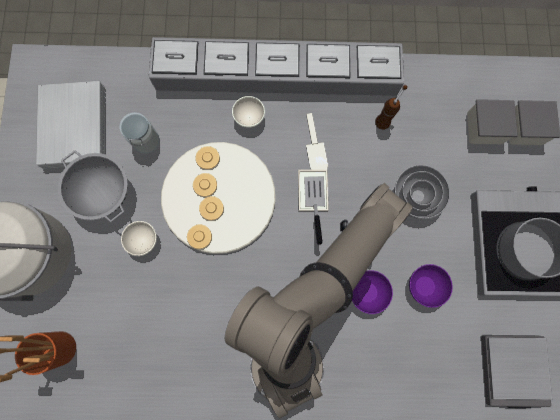

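View pics/s39.png

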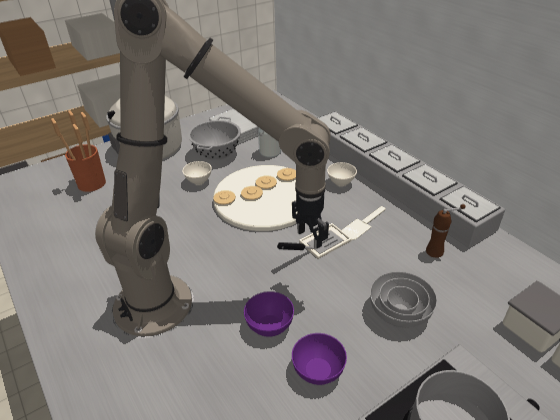

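Run:
```python
from h import *
t=load('t39')[1]; s=load('s39')[1]
def tri(a,b):
    o1,d1=ray(t,*a); o2,d2=ray(s,*b); k=np.linalg.lstsq(np.c_[d1,-d2],o2-o1,rcond=None)[0]; p,q=o1+k[0]*d1,o2+k[1]*d2; return ((p+q)/2).round(4),np.linalg.norm(p-q).round(4)
for n,a,b in [('L',(592-382,185),(196,142)),('M',(597.5-382,179.5),(202.5,142)),('S',(596-382,187),(194.5,148.5))]:
    print(n,tri((380+a[0]/5,155+a[1]/5),(360+b[0]/4.5,265+b[1]/4.5)))
f=lambda a,k:cv2.resize(a[:,:,::-1],None,fx=k,fy=k,interpolation=cv2.INTER_CUBIC)
cv2.imwrite('pics/z41.png',f(load('t39')[0][135:260,155:330],4.5))
cv2.imwrite('pics/s41.png',f(load('s39')[0][268:326,368:440],9))
```

```text
L (array([ 0.5845, -0.4593,  0.0685]), np.float64(0.0057))
M (array([ 0.5876, -0.4625,  0.0697]), np.float64(0.0045))
S (array([ 0.5825, -0.4619,  0.0666]), np.float64(0.0033))
```

View pics/z41.png

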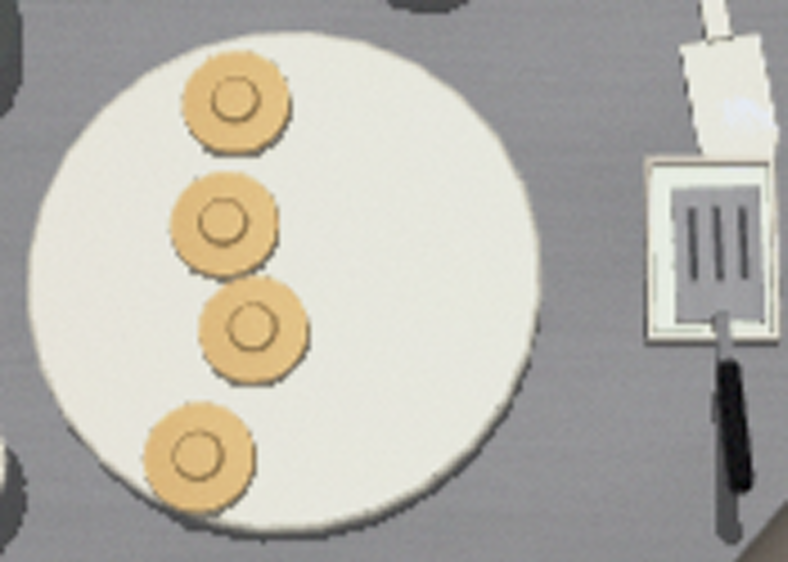

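View pics/s41.png

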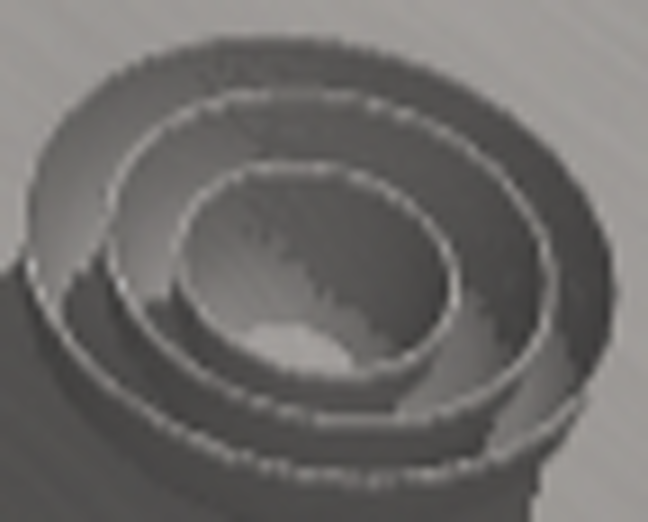

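```bash
python3 -c "
from station import bot
o=bot.get_obs();print(o['t'],o['contact_force'].round(1),o['gripper_width'])
print(bot.hand_in())"
```

```text
57.4167 [-0.2  0.  -0.8] 0.9996688960763502
the job is handed in; nothing more can be done
None
```

The job is done and handed in at 57.4 s of the 192 s allowed.

**Crackers:** All four were there. I flipped each one by sliding the blade under its brim, lifting it in an arc and tipping it over. The last pictures show all four plain side up on the board. Two things are tighter than I would like:
- **Edge:** the cracker nearest the robot has only about 5 mm between it and the board's edge.
- **Neighbours:** the two middle crackers lie almost touching. After its flip one of them came to rest against the other, so I pushed it aside with the blade.

**Turner:** It is back in its white rest. I released it at the height where I had first gripped it, which means the blade is flat on the floor. It lies slightly towards the rim on the −y side, at most about 3 mm off where it started.

**Bowls:** The largest bowl had shifted about 3 cm before I reached it, so I measured its position again. The medium bowl is in the large one and the small one in the medium. Neither was centred at first, so I pushed each from inside with closed fingers. At the end the medium bowl was about 5 mm off the large bowl's centre, and the small one about 5 mm off the medium's.

**Heights:** The medium and small rims measure about 70 and 67 mm, against 70 and 66 mm expected when fully seated. The large rim read 68.5 mm instead of 72 mm, with the two camera views about 6 mm apart, so I did not rely on that figure. How far down and how straight the bowls sit comes from these camera readings alone.

I did not touch the scoop, the rice bowls or the purple bowls.

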